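Hang the washed palette on the drying rail with an S-hook

ROBOT

A 7-joint arm with a two-finger parallel gripper is mounted at the origin on the work surface. World frame = base frame: x ahead of the robot, y to its left, z up, the work surface at z = 0. Lengths are in mm, angles in degrees, forces in N, time in s.
With the tool pointing down it reaches from about 400 to 900 mm from the base axis. Payload 5.6 kg.
Tool frame: the origin (TCP) lies on the centre line of the jaws, within the pads' length; the fingertips stand 17 mm ahead of it and the grasp point (between the pads) lies 2 mm behind it; z points along the fingers, y is the line along which they close (so a half turn about z gives the same grasp; the last joint's range is limited). The gripper opens to 92 mm and grips with 3 to 60 N. Pads are 20 mm wide; open, the fingers measure 128 mm over their backs; the gripper's body (75 mm by 189 mm) begins 69 mm behind the grasp point.
Start: joints at [65.776, 26.786, -0.665, 91.828, 0.344, 61.387, -3.226], TCP at [240.938, -603.703, 231.592] pointing down, gripper open.
Joint ranges: [-144.91, 144.91], [-17.63, 115.5], [-89.93, 88.59], [15.96, 139.68], [-74.01, 254.01], [8.47, 105.57], [-167.45, 167.45]. Speed limits (degrees/s): [147.25, 147.25, 180, 180, 180, 180, 180].

INTERFACE

Orientations are given as [roll, pitch, yaw] about the fixed x, y, z axes, in that order (R = Rz(yaw) Ry(pitch) Rx(roll)).
In Python, from workcell import ctrl gives the robot as it stands.
- The arm moves only by the tool send_rows, never from a script. Its argument "moves" is a list of rows, each an object of numbers: "tx", "ty", "tz": the shift along the tool's x, y, z in cm; "ax", "ay", "az": the turn, a rotation vector about the tool's x, y, z in rad; "jaw": the closure, from 0 (fully open) to 1 (shut). In form: [{"tx": .., "ty": .., "tz": .., "ax": .., "ay": .., "az": .., "jaw": ..}, ...]. A call has 1 to 8 rows; each row is the pose to reach, as a shift and turn from the pose commanded when the call began, along the tool's axes at that moment; what a row does not reach only later rows make up. A row lasts 1/12 s, in which the tool goes at most 41.7 mm and 7.16 degrees, less where a joint would pass 70% of its speed; a pose out of reach is approached as far as the arm can. A call with a gripper value outside its range is refused whole. The fingers move at their own pace and stop on an object; "newtons" is the grip in N (left out, the last holds). Time passes only in rows, so rows that repeat a pose let the fingers close. It gives the time, the measured TCP pose, the force, the opening and the grip force at its end, in the units of the state.
- ctrl.state(): the state, without advancing time (a new reading comes with each control period).
- ctrl.get_image(name): name is "side" or "top"; returns a dict with "img" (384x512x3 uint8, blue, green, red), "intrinsics" (3x3 intrinsics, pixels), "k1" (the pictures are not rectified: a ray, as slopes to the right and down, at radius r is drawn at 1 + k1 r^2 times it, then the intrinsics apply), "extrinsics" (4x4, takes a point from world to camera coordinates). Camera axes: x right, y up, looking along -z (the intrinsics and any distortion apply to the point x, -y, -z); pixel columns grow to the right and rows downward; lengths in mm; the calibration is good to about 2 mm. A picture is of the moment at which its call begins. There is no depth.
- ctrl.close_job(): hands the job in; it is judged then, once.
Trained networks look in a picture, given as the dict that the camera call returned (one of the last four; its "shot" number tells which), for a name from the list of things; names that differ only in an ending like _2 or _b are one class to them, and where a whole thing is asked for, a point or a joint stands for the part that bears it (a point fixed in the world has none). Each returns a list of dicts, best first, with "confidence" (0 to 1); they miss things now and then, are a little off and sometimes report something else, mostly with a low value. They report only what shows in the picture. A call takes as long as a camera call.
- ctrl.look_for(thing, picture): "pixel" ([column, row] in pixels, amid what is visible of it).
- ctrl.regions_of(thing, picture): "region" (384x512 bool, what is visible of it) and "pixel" ([column, row] in pixels, amid what is visible of it).
The state is a dict: "time_s": time; "qpos": joint angles; "qd": joint speeds; "tau": joint torques, N m; "tool_pos": TCP position; "tcp_rot": TCP orientation; "force": force on the tool from outside, world axes, zero at the start; "ft_torque": the same for the moment, N m; "gripper_width": opening from 0.0 (shut) to 1.0 (fully open); "grasp_force": force on a finger pad.
Only numpy, scipy, OpenCV 4.12 (cv2) and the standard library are available. Lean on these libraries where they do the work, as an engineer would, in place of code of your own. Each camera call takes 0.05 s, during which the arm holds its last target. There are 200 camera calls.

TASK

Hang the palette that lies on the bench up to dry. First lay it flat on the low white riser with its handle out over the edge and let go, so that the hole is free from below; then take the S-hook from the caddy's handle bar, hook it up through the hole in the palette's handle, lift the palette with it and hang the hook over a free stretch of the drying rail, where it stays hanging, at most swaying a little. Leave the palette that already hangs there, the glue bottle and the brush pot alone.

Things in the scene. Friction and masses are not known exactly. Their poses are not given: they have to be found in the camera images.
- palette: Hand palette of stained 6 mm plywood, bat-shaped, 165 mm long, about 75 g, lying flat on the bench. Origin: centre of the blade's underside; z up, x towards the handle's end. Blade 105 (x) by 90 (y) mm with rounded corners; handle 34 mm wide, from x = 52.5 to its square end at x = 112.5 mm, with a round 20 mm hole at x = 93.5 mm (19 mm from the end). Centre of mass near x = 8 mm.
- palette_hole (a point): Centre of the hole in the palette's handle, at half its thickness (3 mm above the underside). Axes as palette.
- s_hook: Steel S-hook of 6 mm wire, 126 mm long, 46 mm wide, 50 g, hanging square on the caddy's dowel. Origin: middle of the S; z up its length, flat plane x-z. Half-round bends (inner width 34 mm) are centred at z = +40 and -40 mm. The upper mouth opens to +x, the lower to -x. A slanting straight shank joins (x -20, z 30) to (x 20, z -30) mm. Can be gripped from above across the upper bend, along x.
- hook_crown (a point): Top of the inner face of the S-hook's upper bend (57 mm above the hook's origin), which rests on a bar. The bend's free tip, at x = +20 mm, points down and ends 30 mm below this point. To grip the hook on a bar, the fingers reach down either side of the bar to about that level. Axes as s_hook.
- hook_bend (a point): Bottom of the inner face of the S-hook's lower bend (57 mm below the hook's origin), which carries the palette. The bend's free tip, at x = -20 mm, points up and ends 30 mm above this point. Axes as s_hook.
- caddy: Fixed open wooden tool caddy, 280 mm (x) by 150 mm (y), walls 70 mm high, with a few tools inside lower than 60 mm. Its 12 mm end boards, at x = -134 and +134 mm, rise to 215 mm and carry a dowel of 14 mm diameter along x, at y = 0, axis 200 mm above the bench. Origin: centre of its underside on the bench, z up.
- riser: Fixed low bench riser of white-painted board, 260 mm (x) by 190 mm (y), flat top 65 mm above the bench, empty on top. Origin: centre of its underside on the bench, z up.
- riser_edge (a point): Middle of the riser's long upper edge that faces the middle of the bench, at the height of its top (65 mm). y points outward over the edge, x along it.
- rail: Fixed drying rail: a straight round steel bar of 10 mm diameter along y, axis 290 mm above the bench, between two posts 16 mm thick at y = -200 and +200 mm that end 302 mm above the bench and have feet 130 mm long in x. Origin: on the bench below the middle of the bar, z up; x points away from the robot.
- rail_mid (a point): Middle of the rail's bar, on its axis, 290 mm above the bench. Axes as rail.
- hung_palette: A second palette, the same as the first, that already hangs on the rail from an S-hook of its own, between y = -140 and -100 mm of the rail (it is 90 mm wide along the bar). Origin: centre of its hole, 118 mm below the bar's axis; z up. Leave it alone.
- glue_bottle: White plastic glue bottle, 60 mm diameter, 150 mm tall, standing on the bench. Origin: centre of its underside. Leave it alone.
- brush_pot: Metal pot of brushes, 72 mm diameter, 90 mm tall (brushes to about 200 mm), standing on the bench. Origin: centre of its underside. Leave it alone.

How it is judged (in metres and radians):
On the way, in this order (a step that is already met when the one before it is completed fails the run):
1. the palette lies flat on the riser, let go, with its hole out over an edge (angle between palette's own z axis and vertical below 0.1 rad and contact force between palette and riser above 0.2 N and (y of palette_hole in the frame of riser above 0.11 m or y of palette_hole in the frame of riser below -0.11 m or x of palette_hole in the frame of riser above 0.145 m or x of palette_hole in the frame of riser below -0.145 m) and contact force between palette and the fingers below 0.05 N and linear speed of palette below 0.03 m/s), for 0.2 s.
2. the S-hook, off the caddy, is through the hole and carries the palette clear of the riser (distance between hook_bend and palette_hole below 0.018 m and contact force between s_hook and palette above 0.25 N and contact force between palette and riser below 0.02 N and contact force between s_hook and caddy below 0.02 N and contact force between s_hook and the fingers above 0.2 N and height (world z) of palette_hole above 0.16 m), for 0.2 s.
At the end, for the whole second after the job is handed in: The S-hook hangs over the bar between the posts (crown within 10 mm of the axis, on its top), its lower bend through the palette's hole (centre within 18 mm) carries the palette, which hangs handle up within 0.35 rad of vertical, at most swaying a little (under 0.3 m/s, 2 rad/s) (x of hook_crown in the frame of rail_mid between -0.01 and 0.01 m and z of hook_crown in the frame of rail_mid between 0 and 0.01 m and y of hook_crown in the frame of rail_mid between -0.19 and 0.19 m and distance between hook_bend and palette_hole below 0.018 m and angle between palette's own x axis and vertical below 0.35 rad and linear speed of palette below 0.3 m/s and angular speed of palette below 2 rad/s); the robot touches nothing.
It fails at once if the palette that already hangs is shifted by more than 40 mm (distance of hung_palette from where it was at the start of the episode above 0.04 m).
It fails at once if the glue bottle is moved by more than 20 mm (distance of glue_bottle from where it was at the start of the episode above 0.02 m).
It fails at once if the brush pot is moved by more than 20 mm (distance of brush_pot from where it was at the start of the episode above 0.02 m).
It also fails if it takes over 72 s, if anything falls off the work surface, if the arm or the gripper's body presses on something with over 40 N, if the wrist force passes 120 N, or if a joint passes its speed limit or range.

## Working session

There is one attempt and no reset: what is moved stays moved. The work goes in short steps, Python scripts to look and compute and a tool call to move; the robot and the scene stay as the last step left them, time stands still between calls to the robot, and variables do not carry over. Pictures are saved under pics/ and viewed, at most 10 in all, crops included, and the job is handed in when it is done.

Besides the shell and the picture viewer there is one more tool, called after "Request:" as name(argument=value, ...), one argument or row to a line, values as JSON. send_rows: Moves the arm, as the interface text tells. Its arguments: {"type":"object","properties":{"moves":{"type":"array","items":{"type":"object","properties":{"tx":{"type":"number"},"ty":{"type":"number"},"tz":{"type":"number"},"ax":{"type":"number"},"ay":{"type":"number"},"az":{"type":"number"},"jaw":{"type":"number"}}}},"newtons":{"type":"number"}},"required":["moves"]}

```bash
mkdir -p pics; ls; python3 - <<'E'
from workcell import ctrl
import cv2,numpy as np
s=ctrl.state();print({k:np.round(s[k],3) for k in ('time_s','tool_pos','tcp_rot','gripper_width','force')})
for n in('side','top'):
    p=ctrl.get_image(n);cv2.imwrite(f'pics/{n}0.png',p['img'])
    print(n,p['k1'],p['intrinsics'],np.round(p['extrinsics'],3).tolist())
    for t in 'palette palette_hole s_hook hook_crown hook_bend caddy riser riser_edge rail rail_mid hung_palette glue_bottle brush_pot'.split():
        print(t,[(np.round(d['pixel']).tolist(),round(d['confidence'],2)) for d in ctrl.look_for(t,p)[:3]])
E
```

```text
pics
{'time_s': np.float64(0.0), 'tool_pos': array([ 240.688, -603.198,  230.636]), 'tcp_rot': array([-1.7990e+02,  8.0000e-03,  2.1758e+01]), 'gripper_width': np.float64(0.999), 'force': array([-0.621, -0.401,  0.107])}
side -0.0039033606678471736 [[372.63761015   0.         258.01159202]
 [  0.         372.63761015 190.65681257]
 [  0.           0.           1.        ]] [[-0.969, -0.248, 0.01, 544.756], [0.176, -0.659, 0.731, -244.599], [-0.174, 0.71, 0.682, -965.199], [0.0, 0.0, 0.0, 1.0]]
palette [([274.0, 262.0], 0.95), ([165.0, 352.0], 0.5)]
palette_hole [([278.0, 264.0], 0.88)]
s_hook [([263.0, 332.0], 0.65)]
hook_crown [([264.0, 328.0], 0.62)]
hook_bend [([264.0, 328.0], 0.7)]
caddy [([257.0, 348.0], 0.93)]
riser [([326.0, 170.0], 0.56)]
riser_edge [([234.0, 188.0], 0.49)]
rail [([229.0, 241.0], 0.61)]
rail_mid [([227.0, 240.0], 0.71)]
hung_palette [([234.0, 186.0], 0.58), ([276.0, 262.0], 0.19)]
glue_bottle [([257.0, 140.0], 0.93)]
brush_pot [([167.0, 351.0], 0.86), ([253.0, 348.0], 0.16)]
top -0.05078236157092493 [[400.76174119   0.         257.6964966 ]
 [  0.         400.76174119 192.59251462]
 [  0.           0.           1.        ]] [[-0.005, -0.999, -0.033, 17.75], [0.994, -0.009, 0.107, -563.182], [-0.107, -0.033, 0.994, -1269.416], [0.0, 0.0, 0.0, 1.0]]
palette [([243.0, 214.0], 0.62)]
palette_hole [([239.0, 213.0], 0.88)]
s_hook [([155.0, 220.0], 0.43)]
hook_crown [([363.0, 239.0], 0.63)]
hook_bend [([153.0, 223.0], 0.63)]
caddy [([163.0, 227.0], 0.68)]
riser [([362.0, 238.0], 0.71)]
riser_edge [([365.0, 239.0], 0.72)]
rail [([255.0, 167.0], 0.59)]
rail_mid [([254.0, 166.0], 0.98)]
hung_palette [([244.0, 212.0], 0.71), ([291.0, 160.0], 0.52)]
glue_bottle [([384.0, 154.0], 0.74), ([364.0, 241.0], 0.42)]
brush_pot [([144.0, 160.0], 0.91)]
```

View pics/side0.png

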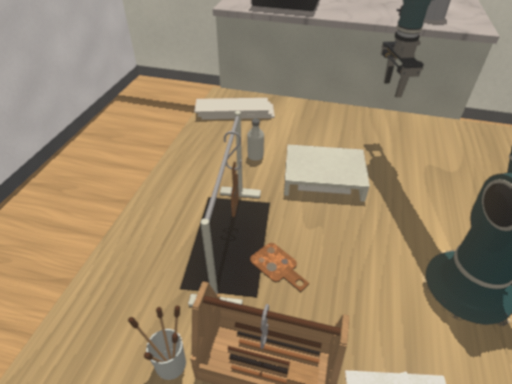

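View pics/top0.png

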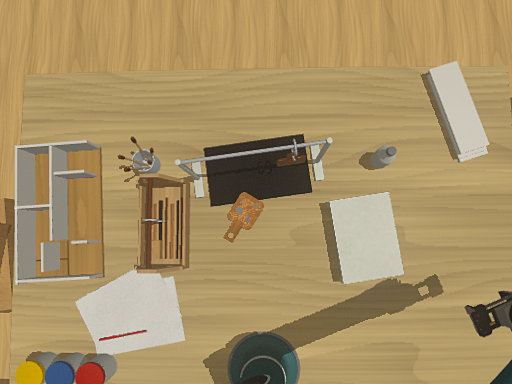

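The side view shows the palette at about (275,262) with its handle towards (300,285). The hook is on the caddy bar at (265,325), and the riser is at (326,170). In the top view the palette is at (245,212), the riser at (366,238), and the rail runs from (178,162) to (330,140). Next I'll fit poses with silhouettes.

```bash
cat > h.py <<'E'
from workcell import ctrl
import cv2,numpy as np
from scipy.optimize import minimize
def proj(p,P):
    E=p['extrinsics'];c=np.atleast_2d(P)@E[:3,:3].T+E[:3,3]
    s=np.c_[c[:,0],-c[:,1]]/-c[:,2:3]
    s=s*(1+p['k1']*(s**2).sum(1,keepdims=True));K=p['intrinsics']
    return s*[K[0,0],K[1,1]]+[K[0,2],K[1,2]]
def ray(p,px):
    K=p['intrinsics'];d=(np.array(px,float)-[K[0,2],K[1,2]])/[K[0,0],K[1,1]];s=d.copy()
    for _ in range(9): s=d/(1+p['k1']*(s@s))
    R=p['extrinsics'][:3,:3];o=-R.T@p['extrinsics'][:3,3]
    return o,R.T@np.array([s[0],-s[1],-1])
def atz(p,px,z):
    o,d=ray(p,px);return o+d*(z-o[2])/d[2]
def tri(ps,pxs):
    A=[];b=[]
    for p,x in zip(ps,pxs):
        o,d=ray(p,x);d/=np.linalg.norm(d);M=np.eye(3)-np.outer(d,d);A.append(M);b.append(M@o)
    return np.linalg.solve(sum(A),sum(b))
def box(cx,cy,cz,lx,ly,lz):
    return np.array([[cx+i*lx/2,cy+j*ly/2,cz+k*lz/2] for i in(-1,1) for j in(-1,1) for k in(-1,1)])
def seg(a,b,r):return np.vstack([np.array(a)+o for o in r*np.array([[1,0,0],[-1,0,0],[0,1,0],[0,-1,0],[0,0,1],[0,0,-1]])]+[np.array(b)+o for o in r*np.array([[1,0,0],[-1,0,0],[0,1,0],[0,-1,0],[0,0,1],[0,0,-1]])])
def hookparts():
    a=np.linspace(np.pi,0,9)
    up=[(20*np.cos(t),0,40+20*np.sin(t)) for t in a]+[(20,0,30)]
    lo=[(-x,0,-z) for x,_,z in up]
    pts=up[::-1]+[(-20,0,30),(20,0,-30)]+lo
    return [seg(p,q,3) for p,q in zip(pts,pts[1:]) if p!=q]
c=10
blade=np.array([[x,y,z] for x,y in[(-52.5,30),(-52.5,-30),(52.5,30),(52.5,-30),(-37,45),(-37,-45),(37,45),(37,-45),(-48,41),(-48,-41),(48,41),(48,-41)] for z in(0,6)])
M=dict(palette=[blade,box(80,0,3,65,34,6)],riser=[box(0,0,32.5,260,190,65)],
 rail=[seg((0,-200,290),(0,200,290),5)]+[box(0,s*200,151,16,16,302) for s in(1,-1)]+[box(0,s*200,5,130,16,10) for s in(1,-1)],
 caddy=[box(0,0,5,280,150,10),box(0,75,35,280,8,70),box(0,-75,35,280,8,70),box(-134,0,35,12,150,70),box(134,0,35,12,150,70)]+[seg((-134,0,200),(134,0,200),7)],
 s_hook=hookparts())
S=4
def draw(p,parts,T):
    m=np.zeros((384*S,512*S),np.uint8)
    for q in parts:
        h=cv2.convexHull((proj(p,q@T[:3,:3].T+T[:3,3])*S).astype(np.float32)).round().astype(np.int32)
        cv2.fillConvexPoly(m,h,255)
    return cv2.resize(m,(512,384),interpolation=cv2.INTER_AREA)/255.
def Tz(x,y,z,yaw):
    T=np.eye(4);c,s=np.cos(yaw),np.sin(yaw);T[:2,:2]=[[c,-s],[s,c]];T[:3,3]=x,y,z;return T
def fit(name,obs,x0,z=0,parts=None):
    parts=parts or M[name]
    def f(v):
        e=0
        for p,m in obs:
            d=draw(p,parts,Tz(v[0],v[1],z,v[2]/100));e+=1-np.minimum(d,m).sum()/max(1,np.maximum(d,m).sum())
        return e/len(obs)
    best=minimize(f,x0,method='Nelder-Mead',options=dict(initial_simplex=np.array(x0)+np.array([[0,0,0],[25,0,0],[0,25,0],[0,0,20]]),xatol=.2,fatol=1e-4))
    return best.x,best.fun
E
cat > m.py <<'E'
from h import *
ps={n:ctrl.get_image(n) for n in('side','top')}
def reg(t,n,near=None):
    r=ctrl.regions_of(t,ps[n])
    r=[x for x in r if near is None or np.hypot(*(np.array(x['pixel'])-near))<40]
    return r[0]['region'].astype(float) if r else None
t=ps['top']
a,b=[atz(t,q,6)[:2] for q in((246,209),(231,238))]
print('pal',a,b)
g={'palette':([*(a),100*np.arctan2(*(b-a)[::-1])],(275,262),(243,214)),
 'riser':([*atz(t,(366,236),65)[:2],-160+0],(326,170),(365,238))}
q=[atz(t,x,302)[:2] for x in((178,162),(330,140))];print('rail ends',q)
g['rail']=([*((q[0]+q[1])/2),100*(np.arctan2(*(q[0]-q[1])[::-1])-np.pi/2)],None,None)
q=[atz(t,x,215)[:2] for x in((141,179),(139,271))];print('caddy',q)
for k,(x0,ns,nt) in g.items():
    o=[(ps[n],m) for n,nr in(('side',ns),('top',nt)) if (m:=reg(k,n,nr)) is not None]
    print(k,np.round(x0),len(o),[m.sum() for _,m in o])
    for st in ([x0,[x0[0],x0[1],x0[2]+15]]): print('  ',fit(k,o,st))
for k in('s_hook','caddy'):
  for n in ps:
    m=reg(k,n)
    if m is not None:
        ys,xs=np.nonzero(m);print(k,n,m.sum(),xs.min(),xs.max(),ys.min(),ys.max())
    if k=='caddy' and m is not None: cv2.imwrite(f'pics/cad_{n}.png',m*255)
E
python3 m.py; python3 -c "
import cv2,numpy as np
a=cv2.imread('pics/top0.png')[165:285,90:210];b=cv2.imread('pics/side0.png')[270:384,180:360]
f=lambda i,w:cv2.resize(i,(w,int(i.shape[0]*w/i.shape[1])),interpolation=cv2.INTER_CUBIC)
a=f(a,400);b=f(b,400);o=np.zeros((400,800,3),np.uint8);o[:,:400]=a;o[:b.shape[0],400:]=b;cv2.imwrite('pics/c1.png',o)"
```

```text
pal [511.90835049  53.46379021] [417.11665051 102.89235122]
rail ends [array([616.05862037, 212.32629974]), array([ 669.34398913, -183.12325672])]
caddy [array([585.00566495, 338.06863824]), array([328.04658532, 337.55385734])]
palette [512.  53. 266.] 2 [np.float64(1354.0), np.float64(1057.0)]
   (array([504.82957248,  55.50179611, 258.25621573]), np.float64(0.06280478587841487))
   (array([504.75971297,  55.49683249, 258.43049169]), np.float64(0.062406131304215906))
riser [ 421. -323. -160.] 2 [np.float64(3521.0), np.float64(5061.0)]
   (array([ 417.17939961, -325.6964366 , -298.94842931]), np.float64(0.11494961350036548))
   (array([ 417.46174244, -326.73738504,   15.09491934]), np.float64(0.11476729502660893))
rail [643.  15.  13.] 2 [np.float64(7062.0), np.float64(5192.0)]
   (array([641.01945468,  14.16434255,  13.75980356]), np.float64(0.8989075301604466))
   (array([641.33753812,  12.93539444,  13.68515587]), np.float64(0.8989545895812694))
s_hook side 222.0 261 269 305 346
s_hook top 14.0 152 158 219 221
caddy side 11062.0 191 348 282 383
caddy top 4981.0 134 190 173 273[ WARN:0@4.254] global loadsave.cpp:1063 imwrite_ Unsupported depth image for selected encoder is fallbacked to CV_8U.
```

View pics/c1.png

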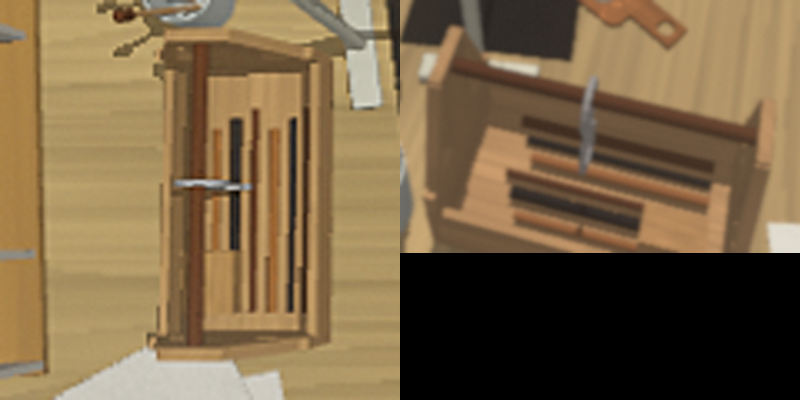

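The crop shows the dowel in the top view running from (149,178) to (149,268), with the hook across it from (142,220) to (165,221). I'll fit the hook, dowel and rail, and plan the palette grasp.

```bash
cat >> h.py <<'E'
from scipy.spatial.transform import Rotation as Ro
def to(pos,yaw,cur=None):
    s=ctrl.state();p=np.array(s['tool_pos']);R=Ro.from_euler('xyz',s['tcp_rot'],degrees=True)
    yaw=(yaw-s['tcp_rot'][2]+90)%180-90+s['tcp_rot'][2]
    d=R.inv().apply(np.array(pos)-p)/10;r=(R.inv()*Ro.from_euler('xyz',[180,0,yaw],degrees=True)).as_rotvec()
    print('t',np.round(s['time_s'],2),'at',np.round(p,1),np.round(s['tcp_rot'],1),'q7',round(s['qpos'][6]),'-> cm',np.round(d,2),'rad',np.round(r,3),'w',round(s['gripper_width'],3),'F',np.round(s['force'],1),'g',round(s['grasp_force'],1))
E
python3 - <<'E'
from h import *
ps={n:ctrl.get_image(n) for n in('side','top')};S_,T_=ps['side'],ps['top']
print('cams',[np.round(ray(p,(256,192))[0]) for p in ps.values()])
d=[tri((S_,T_),x) for x in(((203.4,299.7),(149.4,177.6)),((340.7,330.8),(149.2,268.5)))];print('dowel tri',np.round(d),'top z200',[np.round(atz(T_,x,200)) for x in((149.4,177.6),(149.2,268.5))])
print('railmid',[np.round(tri((S_,T_),[ctrl.look_for('rail_mid',p)[0]['pixel'] for p in(S_,T_)]))], np.round(atz(T_,ctrl.look_for('rail_mid',T_)[0]['pixel'],290)))
print('hole',[np.round(atz(p,ctrl.look_for('palette_hole',p)[0]['pixel'],3)) for p in(S_,T_)],'fit',504.8+93.5*np.cos(2.584),55.5+93.5*np.sin(2.584))
obs=[]
for p,(x0,x1,y0,y1) in((S_,(255,275,300,350)),(T_,(138,170,214,228))):
    hsv=cv2.cvtColor(p['img'],cv2.COLOR_BGR2HSV);m=np.zeros((384,512))
    m[y0:y1,x0:x1]=((hsv[...,1]<75)&(hsv[...,2]>85))[y0:y1,x0:x1];obs.append((p,m));print(m.sum())
    
for yaw in(157,-157): print('hook',fit('s_hook',obs,[455,330,yaw],z=150))
E
```

```text
cams [array([402., 659., 832.]), array([ 424.,  -29., 1322.])]
dowel tri [[591. 319. 197.]
 [332. 315. 196.]] top z200 [array([591., 319., 200.]), array([334., 314., 200.])]
railmid [array([648.,  33.,  17.])] [609.  21. 290.]
hole [array([495.,  67.,   3.]), array([495.,  77.,   3.])] fit 425.4623137343843 104.97505975760643
243.0
53.0
hook (array([470.35723283, 316.89711644, 155.8109165 ]), np.float64(0.21922017605238686))
hook (array([ 469.8487218 ,  316.273508  , -155.49476667]), np.float64(0.3026498895984749))
```

Checks:
- The dowel is 258 mm long at a height of about 197 mm, which matches.
- The hook's +x is world +y.
- The palette fit is good.

Now the move to above the palette's handle.

```bash
python3 -c "
from h import *
to((447.1,91.5,130),148)"
```

```text
t 2.35 at [ 240.9 -603.7  231.6] [-180.     0.    21.8] q7 -3 -> cm [ 44.92 -56.93  10.16] rad [0.    0.    0.938] w 0.999 F [ 1.   0.5 -0.3] g 0.0
```

Request:
send_rows(
  moves=[
    {"tx":2.5,"ty":-3.1,"tz":0.5,"jaw":0},
    {"tx":5,"ty":-6.2,"tz":1,"jaw":0},
    {"tx":7.5,"ty":-9.3,"tz":1.5,"jaw":0},
    {"tx":10,"ty":-12.4,"tz":2,"jaw":0},
    {"tx":12.5,"ty":-15.5,"tz":2.5,"jaw":0},
    {"tx":15,"ty":-18.6,"tz":3,"jaw":0},
    {"tx":17.5,"ty":-21.7,"tz":3.5,"jaw":0},
    {"tx":20,"ty":-25,"tz":4,"jaw":0},
  ],
)

```text
schema error: expected keys tx, ty, tz, ax, ay, az, jaw
```

Request:
send_rows(
  moves=[
    {"tx":2.5,"ty":-3.1,"tz":0.5,"az":0.117,"jaw":0},
    {"tx":5,"ty":-6.2,"tz":1,"az":0.234,"jaw":0},
    {"tx":7.5,"ty":-9.3,"tz":1.5,"az":0.351,"jaw":0},
    {"tx":10,"ty":-12.4,"tz":2,"az":0.469,"jaw":0},
    {"tx":12.5,"ty":-15.5,"tz":2.5,"az":0.586,"jaw":0},
    {"tx":15,"ty":-18.6,"tz":3,"az":0.703,"jaw":0},
    {"tx":17.5,"ty":-21.7,"tz":3.5,"az":0.82,"jaw":0},
    {"tx":20,"ty":-25,"tz":4,"az":0.938,"jaw":0},
  ],
)

```text
schema error: expected keys tx, ty, tz, ax, ay, az, jaw
```

```bash
python3 -c "
from h import *
to((447.1,91.5,130),148)"
```

```text
t 2.35 at [ 240.9 -603.7  231.6] [-180.     0.    21.8] q7 -3 -> cm [ 44.92 -56.93  10.16] rad [0.    0.    0.938] w 0.999 F [ 1.   0.5 -0.3] g 0.0
```

Request:
send_rows(
  moves=[
    {"tx":3,"ty":-3,"tz":0.5,"ax":0,"ay":0,"az":0,"jaw":0},
    {"tx":20,"ty":-25,"tz":4,"ax":0,"ay":0,"az":0,"jaw":0},
    {"tx":20,"ty":-25,"tz":4,"ax":0,"ay":0,"az":0,"jaw":0},
    {"tx":20,"ty":-25,"tz":4,"ax":0,"ay":0,"az":0,"jaw":0},
    {"tx":20,"ty":-25,"tz":4,"ax":0,"ay":0,"az":0,"jaw":0},
    {"tx":20,"ty":-25,"tz":4,"ax":0,"ay":0,"az":0,"jaw":0},
    {"tx":20,"ty":-25,"tz":4,"ax":0,"ay":0,"az":0,"jaw":0},
    {"tx":20,"ty":-25,"tz":4,"ax":0,"ay":0,"az":0,"jaw":0},
  ],
)

```text
time_s: 3.02
tool_pos: [334.5, -294.1, 191.5]
tcp_rot: [-180.0, -0.0, 21.9]
force: [0.5, 0.7, -1.3]
gripper_width: 1.001
grasp_force: 0.0
```

Request:
send_rows(
  moves=[
    {"tx":25,"ty":-31.9,"tz":6,"ax":0,"ay":0,"az":0.938,"jaw":0},
    {"tx":25,"ty":-31.9,"tz":6,"ax":0,"ay":0,"az":0.938,"jaw":0},
    {"tx":25,"ty":-31.9,"tz":6,"ax":0,"ay":0,"az":0.938,"jaw":0},
    {"tx":25,"ty":-31.9,"tz":6,"ax":0,"ay":0,"az":0.938,"jaw":0},
    {"tx":25,"ty":-31.9,"tz":6,"ax":0,"ay":0,"az":0.938,"jaw":0},
    {"tx":25,"ty":-31.9,"tz":6,"ax":0,"ay":0,"az":0.938,"jaw":0},
    {"tx":25,"ty":-31.9,"tz":6,"ax":0,"ay":0,"az":0.938,"jaw":0},
    {"tx":25,"ty":-31.9,"tz":6,"ax":0,"ay":0,"az":0.938,"jaw":0},
  ],
)

```text
time_s: 3.68
tool_pos: [410.3, -43.1, 152.6]
tcp_rot: [-180.0, -0.1, -24.4]
force: [1.2, 0.2, 0.3]
gripper_width: 1.004
grasp_force: 0.0
```

```bash
python3 -c "
from h import *
to((447.1,91.5,70),148)"
```

```text
t 3.68 at [410.3 -43.1 152.6] [-1.80e+02 -1.00e-01 -2.44e+01] q7 -118 -> cm [ -2.21 -13.78   8.26] rad [-0.    -0.001  0.133] w 1.004 F [1.2 0.2 0.3] g 0.0
```

Request:
send_rows(
  moves=[
    {"tx":-2.2,"ty":-13.8,"tz":6,"ax":0,"ay":0,"az":0.133,"jaw":0.2},
    {"tx":-2.2,"ty":-13.8,"tz":6,"ax":0,"ay":0,"az":0.133,"jaw":0.2},
    {"tx":-2.2,"ty":-13.8,"tz":6,"ax":0,"ay":0,"az":0.133,"jaw":0.2},
    {"tx":-2.2,"ty":-13.8,"tz":6,"ax":0,"ay":0,"az":0.133,"jaw":0.2},
    {"tx":-2.2,"ty":-13.8,"tz":10,"ax":0,"ay":0,"az":0.133,"jaw":0.2},
    {"tx":-2.2,"ty":-13.8,"tz":10,"ax":0,"ay":0,"az":0.133,"jaw":0.2},
    {"tx":-2.2,"ty":-13.8,"tz":10,"ax":0,"ay":0,"az":0.133,"jaw":0.2},
    {"tx":-2.2,"ty":-13.8,"tz":10,"ax":0,"ay":0,"az":0.133,"jaw":0.2},
  ],
)

```text
time_s: 4.35
tool_pos: [446.5, 89.8, 53.4]
tcp_rot: [180.0, -0.0, -31.7]
force: [-0.7, 0.2, -0.6]
gripper_width: 0.8
grasp_force: 0.0
```

```bash
python3 -c "
from h import *
to((447.1,91.5,19),148)
ps={n:ctrl.get_image(n) for n in('side','top')}
a=ps['side']['img'][190:340,200:350];b=ps['top']['img'][150:270,180:300]
cv2.imwrite('pics/c2.png',np.hstack([cv2.resize(a,(400,400)),cv2.resize(b,(400,400))]))"
```

```text
t 4.35 at [446.5  89.8  53.4] [180.   -0.  -31.7] q7 -149 -> cm [-0.04 -0.18  3.44] rad [ 0.    -0.001  0.004] w 0.8 F [-0.7  0.2 -0.6] g 0.0
```

View pics/c2.png

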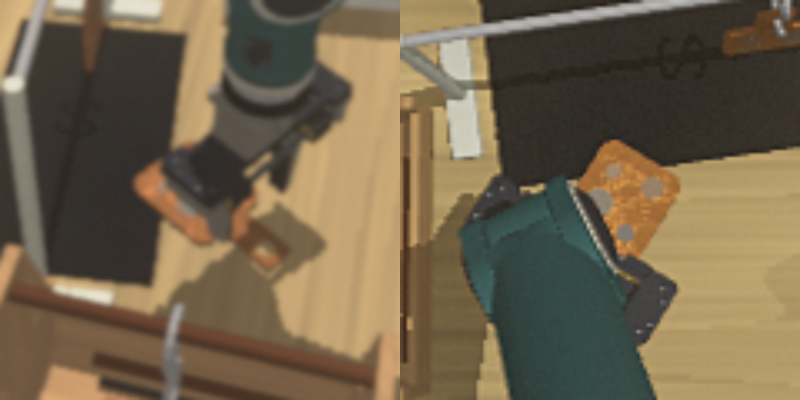

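Both views show the fingers straddling the handle, so I'll descend and grip.

Request:
send_rows(
  newtons=35,
  moves=[
    {"tx":0,"ty":-0.1,"tz":2,"ax":0,"ay":0,"az":0,"jaw":0.2},
    {"tx":0,"ty":-0.1,"tz":3.4,"ax":0,"ay":0,"az":0,"jaw":0.2},
    {"tx":0,"ty":-0.1,"tz":3.4,"ax":0,"ay":0,"az":0,"jaw":0.9},
    {"tx":0,"ty":-0.1,"tz":3.4,"ax":0,"ay":0,"az":0,"jaw":0.9},
    {"tx":0,"ty":-0.1,"tz":3.4,"ax":0,"ay":0,"az":0,"jaw":0.9},
    {"tx":0,"ty":-0.1,"tz":3.4,"ax":0,"ay":0,"az":0,"jaw":0.9},
    {"tx":0,"ty":-0.1,"tz":3.4,"ax":0,"ay":0,"az":0,"jaw":0.9},
    {"tx":0,"ty":-0.1,"tz":3.4,"ax":0,"ay":0,"az":0,"jaw":0.9},
  ],
)

```text
time_s: 5.12
tool_pos: [447.1, 91.2, 19.2]
tcp_rot: [-180.0, -0.1, -31.7]
force: [-0.2, 0.5, -0.5]
gripper_width: 0.39
grasp_force: 0.0
```

Request:
send_rows(
  moves=[
    {"tx":0,"ty":0,"tz":-4,"ax":0,"ay":0,"az":0,"jaw":0.9},
    {"tx":0,"ty":0,"tz":-8,"ax":0,"ay":0,"az":0,"jaw":0.9},
    {"tx":0,"ty":0,"tz":-11,"ax":0,"ay":0,"az":0,"jaw":0.9},
    {"tx":0,"ty":0,"tz":-11,"ax":0,"ay":0,"az":0,"jaw":0.9},
  ],
)

```text
time_s: 5.45
tool_pos: [450.1, 92.3, 133.7]
tcp_rot: [-179.6, -0.4, -31.7]
force: [0.4, -0.3, -1.7]
gripper_width: 0.353
grasp_force: 35.0
```

```bash
python3 - <<'E'
from h import *
ps=[ctrl.get_image(n) for n in('side','top')]
# refine rail from points, side-view tops of posts; riser frame
yaw=.151;c=np.array([417.3,-326.2]);ex=np.array([np.cos(yaw),np.sin(yaw)]);ey=np.array([-ex[1],ex[0]])
hole=c+ey*(95+45);u=np.array([np.cos(np.radians(110)),np.sin(np.radians(110))])
tcp=hole-u*(93.5-68);print('hole target',hole,'tcp',tcp)
to((*tcp,130),110)
cv2.imwrite('pics/c3.png',cv2.resize(ps[0]['img'][100:340,180:400],(640,600)))
E
```

```text
hole target [ 396.24024399 -187.79303964] tcp [ 404.96175764 -211.75520147]
t 5.55 at [447.2  91.2 129.5] [-1.799e+02 -1.000e-01 -3.170e+01] q7 -146 -> cm [12.33 27.99 -0.06] rad [-0.002 -0.002  0.668] w 0.351 F [ 0.3 -0.1 -1.2] g 35.0
```

View pics/c3.png

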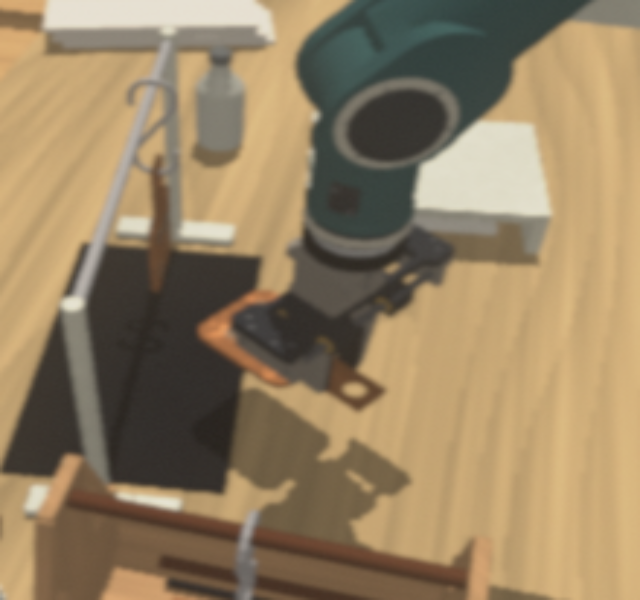

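The palette is held by its handle and looks level, seen at (340,370) in the crop with the hole visible. Now I carry it to the riser.

Request:
send_rows(
  moves=[
    {"tx":2,"ty":2.5,"tz":0,"ax":0,"ay":0,"az":0,"jaw":0.9},
    {"tx":12.3,"ty":28,"tz":0,"ax":0,"ay":0,"az":0,"jaw":0.9},
    {"tx":12.3,"ty":28,"tz":0,"ax":0,"ay":0,"az":0,"jaw":0.9},
    {"tx":12.3,"ty":28,"tz":0,"ax":0,"ay":0,"az":0,"jaw":0.9},
    {"tx":12.3,"ty":28,"tz":0,"ax":0,"ay":0,"az":0.668,"jaw":0.9},
    {"tx":12.3,"ty":28,"tz":0,"ax":0,"ay":0,"az":0.668,"jaw":0.9},
    {"tx":12.3,"ty":28,"tz":0,"ax":0,"ay":0,"az":0.668,"jaw":0.9},
    {"tx":12.3,"ty":28,"tz":0,"ax":0,"ay":0,"az":0.668,"jaw":0.9},
  ],
)

```text
time_s: 6.22
tool_pos: [401.4, -215.5, 127.0]
tcp_rot: [179.8, 0.1, -61.0]
force: [-0.6, -0.1, -1.7]
gripper_width: 0.352
grasp_force: 35.0
```

```bash
python3 -c "
from h import *
to((405,-211.8,130),110);print(ctrl.state()['qpos'])"
```

```text
t 6.22 at [ 401.4 -215.5  127. ] [ 1.798e+02  1.000e-01 -6.100e+01] q7 -129 -> cm [-0.16 -0.49 -0.3 ] rad [0.003 0.001 0.158] w 0.352 F [-0.6 -0.1 -1.7] g 35.0
[  27.77553951   17.34586544   -4.39753567  122.91377833    2.19575983
   39.97411433 -129.066003  ]
```

Request:
send_rows(
  moves=[
    {"tx":0,"ty":0,"tz":0,"ax":0,"ay":0,"az":0.12,"jaw":0.9},
    {"tx":0,"ty":0,"tz":0,"ax":0,"ay":0,"az":0.16,"jaw":0.9},
    {"tx":0,"ty":0,"tz":0,"ax":0,"ay":0,"az":0.16,"jaw":0.9},
    {"tx":0,"ty":0,"tz":0,"ax":0,"ay":0,"az":0.16,"jaw":0.9},
  ],
)

```text
time_s: 6.55
tool_pos: [403.2, -211.0, 127.2]
tcp_rot: [179.9, 0.1, -69.4]
force: [0.4, -0.1, -1.5]
gripper_width: 0.349
grasp_force: 35.0
```

```bash
python3 - <<'E'
from h import *
ps={n:ctrl.get_image(n) for n in('side','top')}
to((405,-211.8,85),110)
o=[]
r=ctrl.regions_of('palette',ps['side']);print([(np.round(x['pixel']),round(x['confidence'],2),x['region'].sum()) for x in r])
for n in ps:
  q=ctrl.look_for('palette_hole',ps[n]);print(n,[(np.round(x['pixel']),round(x['confidence'],2),np.round(atz(ps[n],x['pixel'],114))) for x in q])
p=ps['side'];im=cv2.resize(p['img'][120:230,220:400],None,fx=4,fy=4,interpolation=cv2.INTER_CUBIC)
for c,parts,T in(((0,0,255),M['riser'],Tz(417.3,-326.2,0,.151)),):
    m=(draw(p,parts,T)*255).astype(np.uint8);m=cv2.resize(m[120:230,220:400],None,fx=4,fy=4)
    cv2.drawContours(im,cv2.findContours((m>127).astype(np.uint8),0,2)[0],-1,c,1)
hp=proj(p,np.array([[396.2,-187.8,114]]))[0];cv2.circle(im,tuple(((hp-[220,120])*4).astype(int)),4,(255,0,0),1)
cv2.imwrite('pics/c4.png',im)
E
```

```text
t 6.65 at [ 403.8 -210.9  127.7] [ 1.799e+02  1.000e-01 -6.940e+01] q7 -137 -> cm [ 0.13 -0.09  4.27] rad [0.001 0.001 0.011] w 0.351 F [-0.2 -0.4 -2.1] g 35.0
[]
side [(array([326., 168.]), 0.68, array([ 412., -239.,  114.]))]
top [(array([357., 222.]), 0.78, array([ 462., -286.,  114.])), (array([155., 222.]), 0.32, array([467., 324., 114.]))]
```

View pics/c4.png

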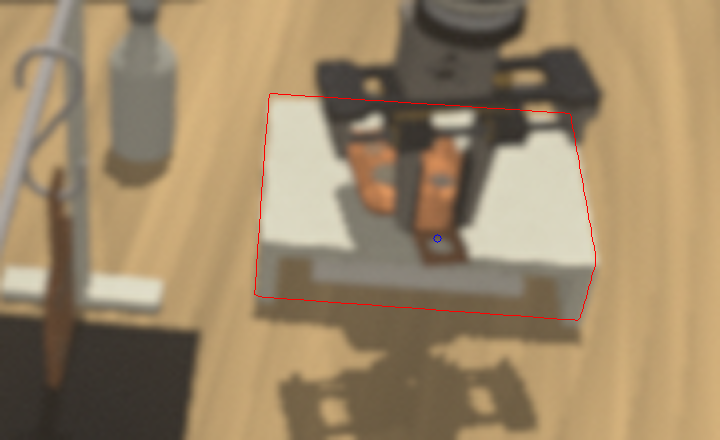

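The riser outline matches. The hole at (440,240) lies on the predicted circle, so I'll lower the palette.

Request:
send_rows(
  moves=[
    {"tx":0.1,"ty":-0.1,"tz":2,"ax":0,"ay":0,"az":0,"jaw":0.9},
    {"tx":0.1,"ty":-0.1,"tz":3.2,"ax":0,"ay":0,"az":0,"jaw":0.9},
    {"tx":0.1,"ty":-0.1,"tz":3.7,"ax":0,"ay":0,"az":0,"jaw":0.9},
    {"tx":0.1,"ty":-0.1,"tz":4,"ax":0,"ay":0,"az":0,"jaw":0.9},
    {"tx":0.1,"ty":-0.1,"tz":4.2,"ax":0,"ay":0,"az":0,"jaw":0.9},
    {"tx":0.1,"ty":-0.1,"tz":4.3,"ax":0,"ay":0,"az":0,"jaw":0.9},
    {"tx":0.1,"ty":-0.1,"tz":4.3,"ax":0,"ay":0,"az":0,"jaw":0.9},
  ],
)

```text
time_s: 7.38
tool_pos: [405.6, -212.1, 86.1]
tcp_rot: [-180.0, -0.0, -69.5]
force: [-1.7, 0.6, 3.8]
gripper_width: 0.352
grasp_force: 35.0
```

Contact is felt, so I release and rise.

Request:
send_rows(
  moves=[
    {"tx":0,"ty":0,"tz":0.1,"ax":0,"ay":0,"az":0,"jaw":0.55},
    {"tx":0,"ty":0,"tz":0.1,"ax":0,"ay":0,"az":0,"jaw":0.3},
    {"tx":0,"ty":0,"tz":0.1,"ax":0,"ay":0,"az":0,"jaw":0.3},
    {"tx":0,"ty":0,"tz":0.1,"ax":0,"ay":0,"az":0,"jaw":0.3},
    {"tx":0,"ty":0,"tz":-3,"ax":0,"ay":0,"az":0,"jaw":0.3},
    {"tx":0,"ty":0,"tz":-7,"ax":0,"ay":0,"az":0,"jaw":0.3},
    {"tx":0,"ty":0,"tz":-11,"ax":0,"ay":0,"az":0,"jaw":0.2},
    {"tx":0,"ty":0,"tz":-15,"ax":0,"ay":0,"az":0,"jaw":0.2},
  ],
)

```text
time_s: 8.05
tool_pos: [405.0, -212.1, 237.2]
tcp_rot: [180.0, 0.0, -69.5]
force: [0.4, -0.3, -0.5]
gripper_width: 0.799
grasp_force: 0.0
```

```bash
python3 -c "
from h import *
to((470.2,316.8,290),90)"
```

```text
t 8.05 at [ 405.  -212.1  237.2] [180.    0.  -69.5] q7 -137 -> cm [-47.26 -24.62  -5.28] rad [0.    0.    0.358] w 0.799 F [ 0.4 -0.3 -0.5] g 0.0
```

Request:
send_rows(
  moves=[
    {"tx":-2,"ty":-1,"tz":-1,"ax":0,"ay":0,"az":-0.1,"jaw":0},
    {"tx":-29,"ty":-15,"tz":-5.5,"ax":0,"ay":0,"az":-0.6,"jaw":0},
    {"tx":-29,"ty":-15,"tz":-5.5,"ax":0,"ay":0,"az":-0.6,"jaw":0},
    {"tx":-29,"ty":-15,"tz":-5.5,"ax":0,"ay":0,"az":-0.6,"jaw":0},
    {"tx":-29,"ty":-15,"tz":-5.5,"ax":0,"ay":0,"az":-0.6,"jaw":0},
    {"tx":-29,"ty":-15,"tz":-5.5,"ax":0,"ay":0,"az":-0.6,"jaw":0},
    {"tx":-29,"ty":-15,"tz":-5.5,"ax":0,"ay":0,"az":-0.6,"jaw":0},
    {"tx":-29,"ty":-15,"tz":-5.5,"ax":0,"ay":0,"az":-0.6,"jaw":0},
  ],
)

```text
time_s: 8.72
tool_pos: [442.4, 98.4, 288.8]
tcp_rot: [-180.0, -0.1, -35.1]
force: [1.1, -0.5, 0.1]
gripper_width: 1.004
grasp_force: 0.0
```

```bash
python3 - <<'E'
from h import *
to((470.2,316.8,290),-0.7)
ps={n:ctrl.get_image(n) for n in('side','top')}
# palette on riser
o=[]
for n,nr in(('side',(320,175)),('top',(350,225))):
    r=[x for x in ctrl.regions_of('palette',ps[n]) if np.hypot(*(np.array(x['pixel'])-nr))<50]
    print(n,[(np.round(x['pixel']),round(x['confidence'],2),x['region'].sum()) for x in r])
    if r:o.append((ps[n],r[0]['region'].astype(float)))
x,f=fit('palette',o,[428,-276,192],z=65);print('pal',x,f)
h=x[:2]+93.5*np.array([np.cos(x[2]/100),np.sin(x[2]/100)]);print('hole',h)
hm=[ctrl.look_for('palette_hole',ps[n]) for n in ps];print([[np.round(q['pixel']) for q in v] for v in hm], [np.round(proj(ps[n],[*h,68])) for n in ps])
# riser-frame
y=.151;print('riser y of hole',(h-[417.3,-326.2])@[-np.sin(y),np.cos(y)])
# rail posts
p=ps['side'];cv2.imwrite('pics/c5.png',np.hstack([cv2.resize(p['img'][95:315,180:290],(300,600),interpolation=cv2.INTER_CUBIC),cv2.resize(ps['top']['img'][110:230,165:345],(450,300),interpolation=cv2.INTER_CUBIC).repeat(2,0)[:600]]))
E
```

```text
t 8.72 at [442.4  98.4 288.8] [-1.80e+02 -1.00e-01 -3.51e+01] q7 -144 -> cm [-10.3  -19.46  -0.12] rad [-0.    -0.001 -0.601] w 1.004 F [ 1.1 -0.5  0.1] g 0.0
side [(array([313., 179.]), 0.55, np.int64(134))]
top [(array([348., 236.]), 0.61, np.int64(1128))]
pal [ 430.55333837 -278.02051968  193.0602291 ] 0.4611400398341405
hole [ 397.63267755 -190.50777723]
[[array([327., 177.])], [array([346., 235.])]] [array([[327., 190.]]), array([[324., 244.]])]
riser y of hole 137.1066936478239
```

View pics/c5.png

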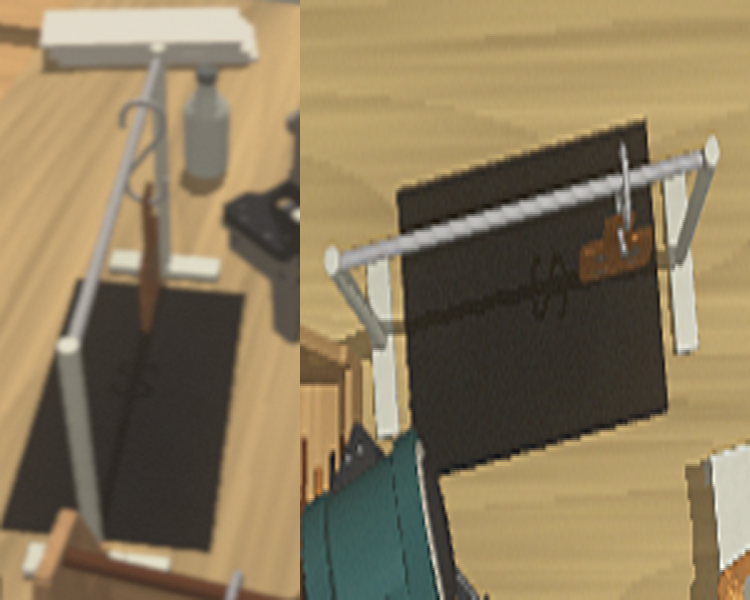

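The picture shows the rail's post tops at about (205,222) and (238,113) in the side view, and (178,162) and (329,140) in the top view. Next I move above the hook.

Request:
send_rows(
  moves=[
    {"tx":-2,"ty":-3.5,"tz":0,"ax":0,"ay":0,"az":-0.1,"jaw":0},
    {"tx":-10.3,"ty":-19.5,"tz":0,"ax":0,"ay":0,"az":-0.6,"jaw":0},
    {"tx":-10.3,"ty":-19.5,"tz":0,"ax":0,"ay":0,"az":-0.6,"jaw":0},
    {"tx":-10.3,"ty":-19.5,"tz":0,"ax":0,"ay":0,"az":-0.6,"jaw":0},
    {"tx":-10.3,"ty":-19.5,"tz":0,"ax":0,"ay":0,"az":-0.6,"jaw":0},
    {"tx":-10.3,"ty":-19.5,"tz":0,"ax":0,"ay":0,"az":-0.6,"jaw":0},
    {"tx":-10.3,"ty":-19.5,"tz":0,"ax":0,"ay":0,"az":-0.6,"jaw":0},
    {"tx":-10.3,"ty":-19.5,"tz":0,"ax":0,"ay":0,"az":-0.6,"jaw":0},
  ],
)

```text
time_s: 9.68
tool_pos: [470.9, 313.6, 287.2]
tcp_rot: [179.9, 0.1, -0.9]
force: [0.5, -0.2, 0.3]
gripper_width: 1.003
grasp_force: 0.0
```

```bash
python3 - <<'E'
from h import *
to((470.2,316.8,194),-0.7)
ps={n:ctrl.get_image(n) for n in('side','top')};P=(ps['side'],ps['top'])
a=tri(P,((204.9,222.2),(177.8,162.2)));b=tri(P,((237.6,112.6),(329.4,140.4)));print('posts',a,b,np.linalg.norm(a-b),'mid',(a+b)/2,'yaw',np.degrees(np.arctan2(*(a-b)[:2][::-1])-np.pi/2))
o=[]
for n in ps:
    p=ps[n];hsv=cv2.cvtColor(p['img'],cv2.COLOR_BGR2HSV);d=draw(p,[v+[0,0,0] for v in M['riser']],Tz(417.3,-326.2,0,.151))
    d=cv2.dilate(d,np.ones((25,25)));m=((hsv[...,0]<13)&(hsv[...,1]>130)&(d>0)).astype(np.uint8);m=cv2.morphologyEx(m,cv2.MORPH_CLOSE,np.ones((5,5)))
    k,l,s,c=cv2.connectedComponentsWithStats(m);i=1+np.argmax(s[1:,4]);print(n,s[i],c[i]);o.append((p,(l==i).astype(float)))
x,f=fit('palette',o,[428,-276,192],z=65);print('pal',x,f)
for i in(0,1):print(fit('palette',o[i:i+1],[428,-276,192],z=65))
h=x[:2]+93.5*np.array([np.cos(x[2]/100),np.sin(x[2]/100)]);y=.151;print('hole',h,'riser y',(h-[417.3,-326.2])@[-np.sin(y),np.cos(y)])
E
```

```text
t 9.68 at [470.9 313.6 287.2] [ 1.799e+02  1.000e-01 -9.000e-01] q7 -138 -> cm [-0.06 -0.34  9.32] rad [ 0.002  0.001 -0.003] w 1.003 F [ 0.5 -0.2  0.3] g 0.0
posts [616.57962602 214.30705395 295.67288611] [ 669.22957872 -182.18644678  297.79564966] 399.97952418018565 mid [642.90460237  16.06030358 296.73426789] yaw 7.563994718196007
side [307 162  28  33 453] [321.86313466 175.30463576]Traceback (most recent call last):
  File "<stdin>", line 9, in <module>
    return _wrapfunc(a, 'argmax', axis=axis, out=out, **kwds)
    return bound(*args, **kwds)
ValueError: attempt to get argmax of an empty sequence
```

Request:
send_rows(
  newtons=45,
  moves=[
    {"tx":0,"ty":-0.3,"tz":4,"ax":0,"ay":0,"az":0,"jaw":0},
    {"tx":0,"ty":-0.3,"tz":7,"ax":0,"ay":0,"az":0,"jaw":0},
    {"tx":0,"ty":-0.3,"tz":9.3,"ax":0,"ay":0,"az":0,"jaw":0},
    {"tx":0,"ty":-0.3,"tz":9.3,"ax":0,"ay":0,"az":0,"jaw":0.3},
    {"tx":0,"ty":-0.3,"tz":9.3,"ax":0,"ay":0,"az":0,"jaw":0.3},
  ],
)

```text
time_s: 10.2
tool_pos: [470.8, 316.1, 194.9]
tcp_rot: [179.9, 0.1, -0.9]
force: [-0.1, 1.2, 1.0]
gripper_width: 0.876
grasp_force: 0.0
```

```bash
python3 - <<'E'
from h import *
to((470.2,316.8,194),-0.7)
ps={n:ctrl.get_image(n) for n in('side','top')};P=(ps['side'],ps['top'])
o=[]
for n in ps:
    p=ps[n];hsv=cv2.cvtColor(p['img'],cv2.COLOR_BGR2HSV);d=draw(p,M['riser'],Tz(417.3,-326.2,0,.151))
    d=cv2.dilate(d,np.ones((9,9)));c=proj(p,[414,-235,65])[0]
    print(n,c,[hsv[int(q[1]),int(q[0])] for q in proj(p,[[430,-278,68],[404,-205,68],[425,-300,68]])])
    m=((hsv[...,0]<13)&(hsv[...,1]>110)).astype(np.uint8);m[:, :]*=0
    yy,xx=np.mgrid[:384,:512];m=((hsv[...,0]<13)&(hsv[...,1]>110)&(np.hypot(xx-c[0],yy-c[1])<35)).astype(np.uint8)
    print(m.sum());m=cv2.morphologyEx(m,cv2.MORPH_CLOSE,np.ones((5,5)));o.append((p,m.astype(float)))
for oo in(o,o[:1],o[1:]):
    x,f=fit('palette',oo,[428,-276,192],z=65);h=x[:2]+93.5*np.array([np.cos(x[2]/100),np.sin(x[2]/100)]);y=.151;print('pal',x,f,'hole',h,'riser y',(h-[417.3,-326.2])@[-np.sin(y),np.cos(y)])
a=cv2.resize(P[0]['img'][250:384,180:360],(450,335),interpolation=cv2.INTER_CUBIC);b=cv2.resize(P[1]['img'][180:290,310:420],(335,335),interpolation=cv2.INTER_CUBIC);cv2.imwrite('pics/c6.png',np.hstack([a,b]))
E
```

```text
t 10.2 at [470.8 316.1 194.9] [ 1.799e+02  1.000e-01 -9.000e-01] q7 -141 -> cm [-0.06 -0.07  0.09] rad [ 0.002  0.001 -0.004] w 0.876 F [-0.1  1.2  1. ] g 0.0
side [323.09480121 180.76371658] [array([83, 50, 66], dtype=uint8), array([81, 38, 67], dtype=uint8), array([83, 49, 67], dtype=uint8)]
9
top [337.63428479 238.49259394] [array([ 15, 151, 192], dtype=uint8), array([ 15, 157, 171], dtype=uint8), array([ 16, 154, 195], dtype=uint8)]
1
pal [ 435.66224815 -278.33474169  197.07276576] 0.9907831499437766 hole [ 399.25754696 -192.21303867] riser y 135.17641217562692
pal [ 425.52500246 -279.10858339  188.83427324] 0.982405645964141 hole [ 396.33088247 -190.28317397] riser y 137.52456608199475
pal [ 499.14285082 -219.9835614   124.67610326] 0.999155366239823 hole [ 528.91273033 -131.34945807] riser y 175.84381689445195
```

View pics/c6.png

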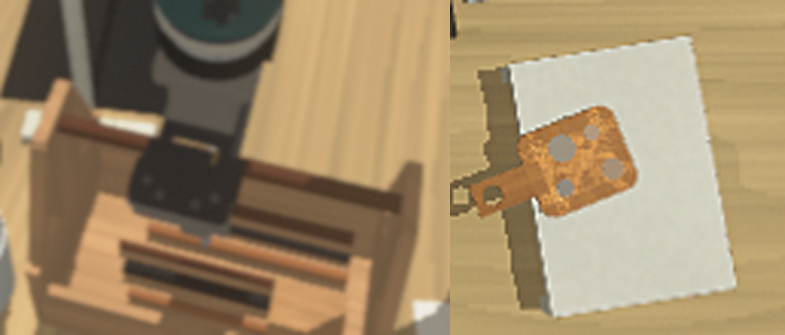

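The palette lies flat on the riser with the hole well out over the edge, at top-view pixel (323.5,244). That matches the estimate of about (397,-190). The gripper is on the hook, so I close.

Request:
send_rows(
  newtons=45,
  moves=[
    {"tx":0,"ty":0,"tz":0,"ax":0,"ay":0,"az":0,"jaw":0.8},
    {"tx":0,"ty":0,"tz":0,"ax":0,"ay":0,"az":0,"jaw":0.8},
    {"tx":0,"ty":0,"tz":0,"ax":0,"ay":0,"az":0,"jaw":0.8},
    {"tx":0,"ty":0,"tz":0,"ax":0,"ay":0,"az":0,"jaw":0.8},
    {"tx":0,"ty":0,"tz":0,"ax":0,"ay":0,"az":0,"jaw":0.8},
    {"tx":0,"ty":0,"tz":0,"ax":0,"ay":0,"az":0,"jaw":0.8},
  ],
)

```text
time_s: 10.8
tool_pos: [470.8, 318.3, 195.6]
tcp_rot: [180.0, -0.0, -0.8]
force: [-0.0, -1.0, 3.6]
gripper_width: 0.478
grasp_force: 45.0
```

```bash
python3 -c "
from h import *
to((470.2,316.8,194),-0.7);p=ctrl.get_image('top');print(atz(p,(323.5,244),68))"
```

```text
t 10.8 at [470.8 318.3 195.6] [180.   -0.   -0.8] q7 -141 -> cm [-0.06  0.15  0.16] rad [ 0.    -0.001 -0.001] w 0.478 F [-0.  -1.   3.6] g 45.0
[ 397.36794156 -190.44169612   68.        ]
```

Request:
send_rows(
  moves=[
    {"tx":0,"ty":0,"tz":-1.2,"ax":0,"ay":0,"az":0,"jaw":0.8},
    {"tx":0,"ty":0.1,"tz":-2.4,"ax":0,"ay":0,"az":0,"jaw":0.8},
    {"tx":0,"ty":0.5,"tz":-3.4,"ax":0,"ay":0,"az":0,"jaw":0.8},
    {"tx":0,"ty":0.9,"tz":-4.2,"ax":0,"ay":0,"az":0,"jaw":0.8},
    {"tx":0,"ty":0.9,"tz":-4.3,"ax":0,"ay":0,"az":0,"jaw":0.8},
    {"tx":0,"ty":3.5,"tz":-4.4,"ax":0,"ay":0,"az":0,"jaw":0.8},
    {"tx":0,"ty":7,"tz":-4.5,"ax":0,"ay":0,"az":0,"jaw":0.8},
    {"tx":0,"ty":10,"tz":-6,"ax":0,"ay":0,"az":0,"jaw":0.8},
  ],
)

```text
time_s: 11.52
tool_pos: [467.5, 215.9, 253.0]
tcp_rot: [179.9, 0.3, -0.7]
force: [0.5, -0.5, 0.3]
gripper_width: 0.481
grasp_force: 45.0
```

```bash
python3 - <<'E'
from h import *
to((470.8,218,260),-0.7)
ps={n:ctrl.get_image(n) for n in('side','top')};P=(ps['side'],ps['top'])
a=cv2.resize(P[0]['img'][180:380,180:380],(400,400),interpolation=cv2.INTER_CUBIC);b=cv2.resize(P[1]['img'][150:290,110:250],(400,400),interpolation=cv2.INTER_CUBIC);cv2.imwrite('pics/c7.png',np.hstack([a,b]))
E
```

```text
t 11.52 at [467.5 215.9 253. ] [179.9   0.3  -0.7] q7 -128 -> cm [ 0.32 -0.22 -0.71] rad [ 0.002  0.005 -0.   ] w 0.481 F [ 0.5 -0.5  0.3] g 45.0
```

View pics/c7.png

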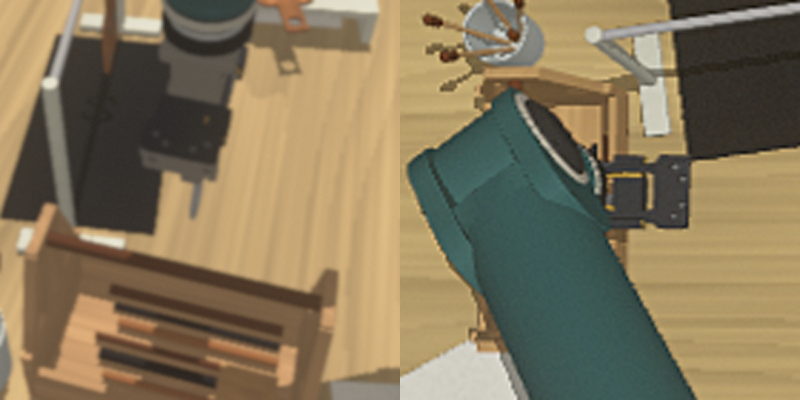

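The hook is off the dowel and hangs straight down in the gripper, with its tip at crop (195,210). Next I move to the pre-insertion point beyond the handle's end.

```bash
python3 -c "
from h import *
to((378,-138.5,200),20.5)"
```

```text
t 11.62 at [470.8 213.2 256.4] [ 1.799e+02 -1.000e-01 -1.200e+00] q7 -128 -> cm [-8.57 35.34  5.71] rad [ 0.003 -0.002 -0.378] w 0.481 F [ 0.8  0.5 -0.2] g 45.0
```

Request:
send_rows(
  moves=[
    {"tx":-0.5,"ty":2,"tz":0.5,"ax":0,"ay":0,"az":-0.05,"jaw":0.8},
    {"tx":-2,"ty":6,"tz":1,"ax":0,"ay":0,"az":-0.1,"jaw":0.8},
    {"tx":-8.6,"ty":35.3,"tz":5.7,"ax":0,"ay":0,"az":-0.378,"jaw":0.8},
    {"tx":-8.6,"ty":35.3,"tz":5.7,"ax":0,"ay":0,"az":-0.378,"jaw":0.8},
    {"tx":-8.6,"ty":35.3,"tz":5.7,"ax":0,"ay":0,"az":-0.378,"jaw":0.8},
    {"tx":-8.6,"ty":35.3,"tz":5.7,"ax":0,"ay":0,"az":-0.378,"jaw":0.8},
    {"tx":-8.6,"ty":35.3,"tz":5.7,"ax":0,"ay":0,"az":-0.378,"jaw":0.8},
    {"tx":-8.6,"ty":35.3,"tz":5.7,"ax":0,"ay":0,"az":-0.378,"jaw":0.8},
  ],
)

```text
time_s: 12.28
tool_pos: [393.9, -69.4, 208.7]
tcp_rot: [180.0, -0.0, 21.0]
force: [0.1, 0.0, 0.2]
gripper_width: 0.478
grasp_force: 45.0
```

```bash
python3 -c "
from h import *
to((378,-138.5,180),20.5)"
```

```text
t 12.28 at [393.9 -69.4 208.7] [180.  -0.  21.] q7 -67 -> cm [-3.96  5.88  2.88] rad [ 0.001 -0.001  0.008] w 0.478 F [0.1 0.  0.2] g 45.0
```

Request:
send_rows(
  moves=[
    {"tx":-2,"ty":3,"tz":1.5,"ax":0,"ay":0,"az":0.01,"jaw":0.8},
    {"tx":-4,"ty":5.9,"tz":2.9,"ax":0,"ay":0,"az":0.01,"jaw":0.8},
    {"tx":-4,"ty":5.9,"tz":2.9,"ax":0,"ay":0,"az":0.01,"jaw":0.8},
    {"tx":-4,"ty":5.9,"tz":5,"ax":0,"ay":0,"az":0.01,"jaw":0.8},
    {"tx":-4,"ty":5.9,"tz":7,"ax":0,"ay":0,"az":0.01,"jaw":0.8},
    {"tx":-4,"ty":5.9,"tz":8,"ax":0,"ay":0,"az":0.01,"jaw":0.8},
    {"tx":-4,"ty":5.9,"tz":8,"ax":0,"ay":0,"az":0.01,"jaw":0.8},
  ],
)

```text
time_s: 12.87
tool_pos: [377.1, -136.3, 127.1]
tcp_rot: [-179.8, 0.2, 20.4]
force: [0.0, 0.4, -0.4]
gripper_width: 0.48
grasp_force: 45.0
```

```bash
cat > ins.py <<'E'
from h import *
to((389.5,-169.4,129),20.5)
s=ctrl.state();ps={n:ctrl.get_image(n) for n in('side','top')}
R=Ro.from_euler('xyz',s['tcp_rot'],degrees=True).as_matrix()
T=np.eye(4);T[:3,:3]=np.c_[-R[:,1],-np.cross(-R[:,1],-R[:,2])*-1,-R[:,2]]
T[:3,1]=np.cross(T[:3,2],T[:3,0]);T[:3,3]=np.array(s['tool_pos'])+R@[0,0,45.6]
p=ps['side'];d=draw(p,M['s_hook'],T)
tip,bend=[T[:3,:3]@v+T[:3,3] for v in(np.array([-20,0,-27]),np.array([0,0,-60]))]
print('tip',tip,'px',proj(p,tip),'bend px',proj(p,bend),'net',[(n,np.round(q['pixel'])) for n in('hook_bend','palette_hole','s_hook') for q in ctrl.look_for(n,p)[:1]])
x0,y0=(proj(p,tip)[0]-[45,35]).astype(int)
f=6;im=cv2.resize(p['img'][y0:y0+75,x0:x0+90],None,fx=f,fy=f,interpolation=cv2.INTER_CUBIC)
m=cv2.resize((d[y0:y0+75,x0:x0+90]*255).astype(np.uint8),None,fx=f,fy=f)
cv2.drawContours(im,cv2.findContours((m>127).astype(np.uint8),0,2)[0],-1,(0,0,255),1)
hp=proj(p,np.array([[397.2+10*np.cos(a),-190+10*np.sin(a),71] for a in np.linspace(0,6.28,24)]));cv2.polylines(im,[((hp-[x0,y0])*f).astype(np.int32)],True,(255,0,0),1)
cv2.imwrite('pics/c8.png',im)
E
python3 ins.py
```

```text
t 12.87 at [ 377.1 -136.3  127.1] [-179.8    0.2   20.4] q7 -61 -> cm [ 0.01  3.53 -0.2 ] rad [-0.003  0.003 -0.002] w 0.48 F [ 0.   0.4 -0.4] g 45.0
tip [ 383.83327134 -154.91614108   54.42064598] px [[329.45068858 202.46543675]] bend px [[329.56703674 215.01265777]] net [('hook_bend', array([331., 210.])), ('palette_hole', array([319., 169.])), ('s_hook', array([331., 210.]))]
```

View pics/c8.png

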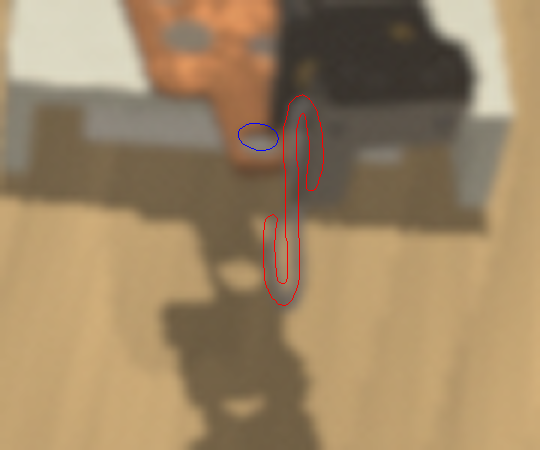

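The real hook's bend, at crop (290,300), and the real hole, at (265,136), are both shifted right of their overlays by the same amount of about 1 px. Their relative positions therefore agree, and I insert.

Request:
send_rows(
  moves=[
    {"tx":0,"ty":1.5,"tz":-0.2,"ax":0,"ay":0,"az":0,"jaw":0.8},
    {"tx":0,"ty":3,"tz":-0.2,"ax":0,"ay":0,"az":0,"jaw":0.8},
    {"tx":0,"ty":3.5,"tz":-0.2,"ax":0,"ay":0,"az":0,"jaw":0.8},
    {"tx":0,"ty":3.5,"tz":-0.4,"ax":0,"ay":0,"az":0,"jaw":0.8},
    {"tx":0,"ty":3.5,"tz":-0.8,"ax":0,"ay":0,"az":0,"jaw":0.8},
    {"tx":0,"ty":3.5,"tz":-1.2,"ax":0,"ay":0,"az":0,"jaw":0.8},
    {"tx":0,"ty":3.5,"tz":-1.4,"ax":0,"ay":0,"az":0,"jaw":0.8},
    {"tx":0,"ty":3.5,"tz":-1.4,"ax":0,"ay":0,"az":0,"jaw":0.8},
  ],
)

```text
time_s: 13.78
tool_pos: [390.6, -170.0, 143.5]
tcp_rot: [179.9, -0.0, 20.4]
force: [-0.1, -1.2, 0.2]
gripper_width: 0.479
grasp_force: 45.0
```

```bash
cat > chk.py <<'E'
from h import *
import sys
to((389.5,-169.4,129),20.5)
p=ctrl.get_image('side')
for n in('palette_hole','palette','hook_bend','hung_palette'): print(n,[(np.round(q['pixel'],1),round(q['confidence'],2)) for q in ctrl.look_for(n,p)[:2]])
E
python3 chk.py
```

```text
t 13.78 at [ 390.6 -170.   143.5] [179.9  -0.   20.4] q7 -57 -> cm [-0.08 -0.09  1.45] rad [ 0.001 -0.001 -0.002] w 0.479 F [-0.1 -1.2  0.2] g 45.0
palette_hole [(array([317. , 174.6]), 0.74), (array([165.2, 352.7]), 0.29)]
palette [(array([317.4, 171.9]), 0.86)]
hook_bend [(array([227.5, 243. ]), 0.45), (array([330.6, 199. ]), 0.39)]
hung_palette [(array([235. , 187.2]), 0.62)]
```

```bash
cat > reg.py <<'E'
from h import *
import sys
p=ctrl.get_image('side');r=ctrl.regions_of('palette',p)[0]['region']
np.savez(sys.argv[1],r=r,img=p['img']);ys,xs=np.nonzero(r);print(r.sum(),xs.min(),xs.max(),ys.min(),ys.max(),[(y,int(xs[ys==y].min()),int(xs[ys==y].max())) for y in range(ys.min(),ys.max()+1,4)])
E
python3 reg.py a.npz
```

```text
638 304 330 159 195 [(159, 318, 322), (163, 304, 327), (167, 304, 326), (171, 305, 326), (175, 306, 327), (179, 307, 329), (183, 310, 330), (187, 320, 330), (191, 322, 326), (195, 324, 328)]
```

Request:
send_rows(
  moves=[
    {"tx":0,"ty":0.1,"tz":-0.5,"ax":0,"ay":0,"az":0,"jaw":0.8},
    {"tx":0,"ty":0.2,"tz":-1,"ax":0,"ay":0,"az":0,"jaw":0.8},
    {"tx":0,"ty":0.4,"tz":-1.5,"ax":0,"ay":0,"az":0,"jaw":0.8},
    {"tx":0,"ty":0.4,"tz":-1.6,"ax":0,"ay":0,"az":0,"jaw":0.8},
    {"tx":0,"ty":0.4,"tz":-1.6,"ax":0,"ay":0,"az":0,"jaw":0.8},
  ],
)

```text
time_s: 14.55
tool_pos: [392.2, -174.5, 159.4]
tcp_rot: [179.9, -0.0, 20.3]
force: [-0.6, -0.2, -1.0]
gripper_width: 0.479
grasp_force: 45.0
```

```bash
python3 reg.py b.npz; python3 - <<'E'
from h import *
a,b=np.load('a.npz'),np.load('b.npz')
# patch shift of the visible blade
r=a['r'];ys,xs=np.nonzero(r);g=[cv2.cvtColor(i['img'],cv2.COLOR_BGR2GRAY) for i in(a,b)]
for lo,hi in((0,.4),(.6,1)):
    y0,y1=np.quantile(ys,[lo,hi]).astype(int);t=g[0][y0:y1,xs.min():xs.min()+14]
    w=g[1][y0-10:y1+10,xs.min()-10:xs.min()+24];m=cv2.matchTemplate(w,t,cv2.TM_CCOEFF_NORMED);q=cv2.minMaxLoc(m);print(q[1],np.array(q[3])-10)
to((389,-173,160),20.5)
E
```

```text
578 305 330 160 195 [(160, 316, 325), (164, 305, 326), (168, 306, 327), (172, 307, 330), (176, 308, 329), (180, 309, 329), (184, 320, 330), (188, 321, 326), (192, 323, 325)]
0.9995705485343933 [0 0]
0.9996364712715149 [0 0]
t 14.65 at [ 391.7 -174.2  158.9] [180.   -0.   20.3] q7 -56 -> cm [-0.21 -0.2  -0.11] rad [ 0.    -0.    -0.003] w 0.478 F [ 0.4  0.1 -0.6] g 45.0
```

The palette didn't shift while the tip rose past its top, so the tip is through the hole. I lift slowly.

Request:
send_rows(
  moves=[
    {"tx":0,"ty":0,"tz":-0.8,"ax":0,"ay":0,"az":0,"jaw":0.8},
    {"tx":0,"ty":0,"tz":-1.6,"ax":0,"ay":0,"az":0,"jaw":0.8},
    {"tx":0,"ty":0.1,"tz":-2.6,"ax":0,"ay":0,"az":0,"jaw":0.8},
    {"tx":0,"ty":0.3,"tz":-3.6,"ax":0,"ay":0,"az":0,"jaw":0.8},
    {"tx":0,"ty":0.5,"tz":-4.6,"ax":0,"ay":0,"az":0,"jaw":0.8},
    {"tx":0,"ty":0.7,"tz":-5.6,"ax":0,"ay":0,"az":0,"jaw":0.8},
    {"tx":0,"ty":0.9,"tz":-6.6,"ax":0,"ay":0,"az":0,"jaw":0.8},
    {"tx":0,"ty":1.1,"tz":-7.6,"ax":0,"ay":0,"az":0,"jaw":0.8},
  ],
)

```text
time_s: 15.32
tool_pos: [395.7, -184.7, 236.0]
tcp_rot: [180.0, -0.0, 20.3]
force: [0.0, 0.0, -2.0]
gripper_width: 0.48
grasp_force: 45.0
```

```bash
python3 reg.py c.npz; python3 chk.py
```

```text
303 305 337 160 174 [(160, 326, 328), (164, 305, 332), (168, 308, 336), (172, 323, 332)]
t 15.42 at [ 396.6 -185.1  236.6] [ 1.798e+02 -1.000e-01  2.030e+01] q7 -52 -> cm [-0.15 -1.75 10.76] rad [ 0.003 -0.002 -0.004] w 0.481 F [ 1.1 -0.2 -1. ] g 45.0
palette_hole [(array([320.3, 164.7]), 0.55)]
palette [(array([316.8, 165.3]), 0.68)]
hook_bend [(array([331.4, 168.9]), 0.41)]
hung_palette [(array([232.7, 190.6]), 0.64)]
```

Request:
send_rows(
  moves=[
    {"tx":0,"ty":0.2,"tz":-1.3,"ax":0,"ay":0,"az":0,"jaw":0.8},
    {"tx":0,"ty":0.5,"tz":-2.6,"ax":0,"ay":0,"az":0,"jaw":0.8},
    {"tx":0,"ty":0.8,"tz":-3.9,"ax":0,"ay":0,"az":0,"jaw":0.8},
    {"tx":0,"ty":1,"tz":-5.2,"ax":0,"ay":0,"az":0,"jaw":0.8},
    {"tx":0,"ty":1.2,"tz":-6.5,"ax":0,"ay":0,"az":0,"jaw":0.8},
    {"tx":0,"ty":1.2,"tz":-8,"ax":0,"ay":0,"az":0,"jaw":0.8},
    {"tx":0,"ty":1.2,"tz":-9.5,"ax":0,"ay":0,"az":0,"jaw":0.8},
    {"tx":0,"ty":1.2,"tz":-11,"ax":0,"ay":0,"az":0,"jaw":0.8},
  ],
)

```text
time_s: 16.33
tool_pos: [399.2, -195.2, 344.6]
tcp_rot: [-179.9, 0.1, 20.3]
force: [-0.3, 0.9, -1.6]
gripper_width: 0.48
grasp_force: 45.0
```

Request:
send_rows(
  moves=[
    {"tx":0,"ty":0,"tz":-1,"ax":0,"ay":0,"az":0,"jaw":0.8},
    {"tx":0,"ty":0,"tz":-1,"ax":0,"ay":0,"az":0,"jaw":0.8},
    {"tx":0,"ty":0,"tz":-1,"ax":0,"ay":0,"az":0,"jaw":0.8},
    {"tx":0,"ty":0,"tz":-1,"ax":0,"ay":0,"az":0,"jaw":0.8},
    {"tx":0,"ty":0,"tz":-1,"ax":0,"ay":0,"az":0,"jaw":0.8},
    {"tx":0,"ty":0,"tz":-1,"ax":0,"ay":0,"az":0,"jaw":0.8},
  ],
)

```text
time_s: 16.83
tool_pos: [399.4, -195.6, 353.9]
tcp_rot: [-180.0, 0.1, 20.3]
force: [0.1, -0.2, -1.8]
gripper_width: 0.481
grasp_force: 45.0
```

```bash
cat > pz.py <<'E'
from h import *
s=ctrl.state();R=Ro.from_euler('xyz',s['tcp_rot'],degrees=True).as_matrix()
bend=np.array(s['tool_pos'])+R@[0,0,45.6+60]
B=np.c_[-R[:,1],np.cross(-R[:,2],-R[:,1]),-R[:,2]]
for n in('side','top'):
    p=ctrl.get_image(n);r=ctrl.regions_of('palette',p);print(n,'bend px',np.round(proj(p,bend)[0]))
    # predicted hanging palette: x up, z along hook x
    T=np.eye(4);T[:3,:3]=np.c_[[0,0,1],B[:,1],-B[:,0]];T[:3,3]=bend-[0,0,86.5]
    d=draw(p,M['palette'],T);
    for q in r[:3]:
        m=q['region'];print(np.round(q['pixel']),round(q['confidence'],2),m.sum(),'IoU',round(np.minimum(d,m).sum()/np.maximum(d,m).sum(),2),'pred c',np.round([np.nonzero(d>.5)[i].mean() for i in(1,0)]))
E
python3 pz.py;python3 -c "
from h import *
to((396,-186,330),20.5)"
```

```text
side bend px [336. 140.]
[328. 158.] 0.67 759 IoU 0.63 pred c [331. 158.]
[326. 171.] 0.38 2875 IoU 0.07 pred c [331. 158.]
top bend px [334. 245.]
t 17.03 at [ 399.6 -195.5  354.4] [-180.     0.    20.3] q7 -48 -> cm [-0.   -1.01  2.44] rad [-0.001  0.    -0.003] w 0.476 F [ 0.2 -0.9 -1.5] g 45.0
```

The palette hangs from the hook (region matches the prediction, step 2 held). The last joint's range means the mouth must face the robot at the rail. So I go over the bar at height and come back from the far side. First I raise and turn.

Request:
send_rows(
  moves=[
    {"tx":0,"ty":0,"tz":-1.5,"ax":0,"ay":0,"az":-0.05,"jaw":0.8},
    {"tx":0,"ty":0,"tz":-4,"ax":0,"ay":0,"az":-0.12,"jaw":0.8},
    {"tx":0,"ty":0,"tz":-7,"ax":0,"ay":0,"az":-0.22,"jaw":0.8},
    {"tx":0,"ty":0,"tz":-10,"ax":0,"ay":0,"az":-0.32,"jaw":0.8},
    {"tx":0,"ty":0,"tz":-13,"ax":0,"ay":0,"az":-0.42,"jaw":0.8},
    {"tx":0,"ty":0,"tz":-16,"ax":0,"ay":0,"az":-0.52,"jaw":0.8},
    {"tx":0,"ty":0,"tz":-18.5,"ax":0,"ay":0,"az":-0.61,"jaw":0.8},
    {"tx":0,"ty":0,"tz":-20,"ax":0,"ay":0,"az":-0.69,"jaw":0.8},
  ],
)

```text
time_s: 17.7
tool_pos: [400.1, -195.5, 557.7]
tcp_rot: [179.8, -0.0, 60.1]
force: [-0.4, 1.3, -1.2]
gripper_width: 0.482
grasp_force: 45.0
```

Request:
send_rows(
  moves=[
    {"tx":0,"ty":0,"tz":-1,"ax":0,"ay":0,"az":-0.09,"jaw":0.8},
    {"tx":0,"ty":0,"tz":-2,"ax":0,"ay":0,"az":-0.18,"jaw":0.8},
    {"tx":0,"ty":0,"tz":-3,"ax":0,"ay":0,"az":-0.27,"jaw":0.8},
    {"tx":0,"ty":0,"tz":-4,"ax":0,"ay":0,"az":-0.37,"jaw":0.8},
    {"tx":0,"ty":0,"tz":-4,"ax":0,"ay":0,"az":-0.47,"jaw":0.8},
    {"tx":0,"ty":0,"tz":-4,"ax":0,"ay":0,"az":-0.57,"jaw":0.8},
    {"tx":0,"ty":0,"tz":-4,"ax":0,"ay":0,"az":-0.66,"jaw":0.8},
    {"tx":0,"ty":0,"tz":-4,"ax":0,"ay":0,"az":-0.66,"jaw":0.8},
  ],
)

```text
time_s: 18.37
tool_pos: [399.7, -195.5, 594.6]
tcp_rot: [-180.0, -0.0, 97.8]
force: [-0.6, 0.6, -1.9]
gripper_width: 0.481
grasp_force: 45.0
```

```bash
python3 -c "
from h import *
to((694.5,83.5,590),97.6);print(ctrl.state()['qpos'])"
```

```text
t 18.37 at [ 399.7 -195.5  594.6] [-180.    -0.    97.8] q7 30 -> cm [23.63 33.    0.46] rad [-0.    -0.     0.004] w 0.481 F [-0.6  0.6 -1.9] g 45.0
[ 37.80881859  -1.552695   -15.37462067  81.61771129  -0.41767505
  99.89912717  30.18444662]
```

Request:
send_rows(
  moves=[
    {"tx":0.7,"ty":1,"tz":0,"ax":0,"ay":0,"az":0,"jaw":0.8},
    {"tx":2,"ty":2.8,"tz":0,"ax":0,"ay":0,"az":0,"jaw":0.8},
    {"tx":3.6,"ty":5,"tz":0,"ax":0,"ay":0,"az":0,"jaw":0.8},
    {"tx":5.2,"ty":7.2,"tz":0,"ax":0,"ay":0,"az":0,"jaw":0.8},
    {"tx":6.8,"ty":9.4,"tz":0,"ax":0,"ay":0,"az":0,"jaw":0.8},
    {"tx":8.4,"ty":11.6,"tz":0,"ax":0,"ay":0,"az":0,"jaw":0.8},
    {"tx":10,"ty":13.8,"tz":0,"ax":0,"ay":0,"az":0,"jaw":0.8},
    {"tx":11.6,"ty":16,"tz":0,"ax":0,"ay":0,"az":0,"jaw":0.8},
  ],
)

```text
time_s: 19.03
tool_pos: [543.6, -58.2, 594.6]
tcp_rot: [-180.0, -0.0, 97.5]
force: [0.0, -1.0, -1.1]
gripper_width: 0.481
grasp_force: 45.0
```

```bash
python3 -c "
from h import *
to((694.5,83.5,590),97.6);print(ctrl.state()['qpos'])"
```

```text
t 19.03 at [543.6 -58.2 594.6] [-180.    -0.    97.5] q7 6 -> cm [12.08 16.81  0.46] rad [-0.    -0.    -0.002] w 0.481 F [ 0.  -1.  -1.1] g 45.0
[ 22.86390685  10.95748193 -25.59974001  68.9871397    4.79438095
 101.07590799   6.10046682]
```

Request:
send_rows(
  moves=[
    {"tx":1.6,"ty":2.2,"tz":0.3,"ax":0,"ay":0,"az":0,"jaw":0.8},
    {"tx":3.2,"ty":4.4,"tz":0.6,"ax":0,"ay":0,"az":0,"jaw":0.8},
    {"tx":4.8,"ty":6.6,"tz":1,"ax":0,"ay":0,"az":0,"jaw":0.8},
    {"tx":6.4,"ty":8.8,"tz":1.3,"ax":0,"ay":0,"az":0,"jaw":0.8},
    {"tx":8,"ty":11,"tz":1.5,"ax":0,"ay":0,"az":0,"jaw":0.8},
    {"tx":9.6,"ty":13.2,"tz":1.5,"ax":0,"ay":0,"az":0,"jaw":0.8},
    {"tx":11,"ty":15.2,"tz":1.5,"ax":0,"ay":0,"az":0,"jaw":0.8},
    {"tx":11.8,"ty":16.4,"tz":1.5,"ax":0,"ay":0,"az":0,"jaw":0.8},
  ],
)

```text
time_s: 19.7
tool_pos: [689.8, 82.3, 576.4]
tcp_rot: [-179.7, -0.2, 97.8]
force: [0.1, 0.6, -3.1]
gripper_width: 0.48
grasp_force: 45.0
```

```bash
python3 -c "
from h import *
to((694.5,83.5,570),97.6);print(ctrl.state()['qpos'])"; python3 pz.py
```

```text
t 19.7 at [689.8  82.3 576.4] [-179.7   -0.2   97.8] q7 -5 -> cm [0.05 0.49 0.63] rad [-0.004 -0.004  0.004] w 0.48 F [ 0.1  0.6 -3.1] g 45.0
[ -3.11502708  28.00838095 -12.7818348   47.27872791   5.90300697
 105.4514801   -5.04892912]
side bend px [185. 103.]
[183. 147.] 0.77 237 IoU 0.18 pred c [187. 130.]
top bend px [219. 114.]
```

Request:
send_rows(
  moves=[
    {"tx":0,"ty":0,"tz":0.5,"ax":0,"ay":0,"az":0,"jaw":0.8},
    {"tx":0,"ty":0.3,"tz":1,"ax":0,"ay":0,"az":0,"jaw":0.8},
    {"tx":0,"ty":0.5,"tz":1,"ax":0,"ay":0,"az":0,"jaw":0.8},
    {"tx":0,"ty":0.6,"tz":1,"ax":0,"ay":0,"az":0,"jaw":0.8},
    {"tx":0,"ty":0.6,"tz":1,"ax":0,"ay":0,"az":0,"jaw":0.8},
    {"tx":0,"ty":0.6,"tz":1,"ax":0,"ay":0,"az":0,"jaw":0.8},
    {"tx":0,"ty":0.6,"tz":1,"ax":0,"ay":0,"az":0,"jaw":0.8},
    {"tx":0,"ty":0.6,"tz":1,"ax":0,"ay":0,"az":0,"jaw":0.8},
  ],
)

```text
time_s: 20.57
tool_pos: [694.1, 79.1, 569.5]
tcp_rot: [-180.0, -0.0, 97.7]
force: [0.5, 0.1, -1.8]
gripper_width: 0.478
grasp_force: 45.0
```

```bash
python3 pz.py;python3 - <<'E'
from h import *
to((694.5,83.5,325.6),97.6);print(ctrl.state()['qpos'][5])
p=ctrl.get_image('side');hsv=cv2.cvtColor(p['img'],cv2.COLOR_BGR2HSV);r=ctrl.regions_of('palette',p)[0]['region'];ys,xs=np.nonzero(r);print(xs.min(),xs.max(),ys.min(),ys.max())
for s in(0,.25,-.25):
    # bottom centre of palette swung by s about hook y
    b=np.array(ctrl.state()['tool_pos'])-[0,0,105.6];q=b+154*np.array([np.sin(s)*.99,np.sin(s)*.13,-np.cos(s)]);print(s,np.round(proj(p,q)[0]))
E
```

```text
side bend px [184. 105.]
[184. 142.] 0.87 1366 IoU 0.6 pred c [185. 132.]
top bend px [221. 113.]
[249. 128.] 0.64 195 IoU 0.03 pred c [224. 120.]
[283. 165.] 0.32 3531 IoU 0.0 pred c [224. 120.]
t 20.77 at [694.1  79.  569.3] [-179.9    0.    97.7] q7 -5 -> cm [ 0.45  0.12 24.37] rad [-0.001  0.     0.001] w 0.481 F [ 0.7 -0.5 -1.6] g 45.0
104.45565970182594
178 213 93 161
0 [192. 167.]
0.25 [175. 164.]
-0.25 [209. 167.]
```

Request:
send_rows(
  moves=[
    {"tx":0.2,"ty":0.1,"tz":1,"ax":0,"ay":0,"az":0,"jaw":0.8},
    {"tx":0.3,"ty":0.1,"tz":2.5,"ax":0,"ay":0,"az":0,"jaw":0.8},
    {"tx":0.4,"ty":0.1,"tz":4,"ax":0,"ay":0,"az":0,"jaw":0.8},
    {"tx":0.4,"ty":0.1,"tz":5.5,"ax":0,"ay":0,"az":0,"jaw":0.8},
    {"tx":0.4,"ty":0.1,"tz":7,"ax":0,"ay":0,"az":0,"jaw":0.8},
    {"tx":0.4,"ty":0.1,"tz":8.5,"ax":0,"ay":0,"az":0,"jaw":0.8},
    {"tx":0.4,"ty":0.1,"tz":10,"ax":0,"ay":0,"az":0,"jaw":0.8},
    {"tx":0.4,"ty":0.1,"tz":11.5,"ax":0,"ay":0,"az":0,"jaw":0.8},
  ],
)

```text
time_s: 21.53
tool_pos: [694.4, 83.1, 453.6]
tcp_rot: [-180.0, 0.0, 97.7]
force: [0.3, -0.5, -1.1]
gripper_width: 0.482
grasp_force: 45.0
```

Request:
send_rows(
  moves=[
    {"tx":0,"ty":0,"tz":2,"ax":0,"ay":0,"az":0,"jaw":0.8},
    {"tx":0,"ty":0,"tz":4,"ax":0,"ay":0,"az":0,"jaw":0.8},
    {"tx":0,"ty":0,"tz":6,"ax":0,"ay":0,"az":0,"jaw":0.8},
    {"tx":0,"ty":0,"tz":8,"ax":0,"ay":0,"az":0,"jaw":0.8},
    {"tx":0,"ty":0,"tz":10,"ax":0,"ay":0,"az":0,"jaw":0.8},
    {"tx":0,"ty":0,"tz":11.5,"ax":0,"ay":0,"az":0,"jaw":0.8},
    {"tx":0,"ty":0,"tz":12.5,"ax":0,"ay":0,"az":0,"jaw":0.8},
    {"tx":0,"ty":0,"tz":12.5,"ax":0,"ay":0,"az":0,"jaw":0.8},
  ],
)

```text
time_s: 22.2
tool_pos: [693.5, 82.8, 326.6]
tcp_rot: [-179.7, 0.0, 97.7]
force: [-0.5, -0.1, -1.7]
gripper_width: 0.481
grasp_force: 45.0
```

```bash
python3 pz.py;python3 - <<'E'
from h import *
b=np.array([642.9,16.1])+60*np.array([-.1316,.9913])
rx=np.array([.9913,.1316])
to((*(b+rx*6),327),97.6)
s=ctrl.state();print('rail-frame offset',(np.array(s['tool_pos'])[:2]-[642.9,16.1])@rx,(np.array(s['tool_pos'])[:2]-[642.9,16.1])@np.array([-.1316,.9913]))
# check of the hook against the side image
p=ctrl.get_image('side');print([(np.round(q['pixel']),round(q['confidence'],2)) for n in('s_hook','hook_crown') for q in ctrl.look_for(n,p)[:3]])
E
```

```text
side bend px [196. 197.]
top bend px [231. 140.]
[367. 239.] 0.39 5264 IoU 0.0 pred c [232. 144.]
t 22.4 at [695.   83.5 330.8] [179.9  -0.   97.7] q7 -7 -> cm [ 0.01 -5.45  0.38] rad [ 0.001 -0.001  0.001] w 0.482 F [-0.5  0.9 -0.3] g 45.0
rail-frame offset 60.48807190464829 59.97265911995644
[(array([180., 164.]), 0.46), (array([187., 173.]), 0.79)]
```

Request:
send_rows(
  moves=[
    {"tx":0,"ty":0,"tz":0.4,"ax":0,"ay":0,"az":0,"jaw":0.8},
    {"tx":0,"ty":-0.8,"tz":0.4,"ax":0,"ay":0,"az":0,"jaw":0.8},
    {"tx":0,"ty":-1.8,"tz":0.4,"ax":0,"ay":0,"az":0,"jaw":0.8},
    {"tx":0,"ty":-2.8,"tz":0.4,"ax":0,"ay":0,"az":0,"jaw":0.8},
    {"tx":0,"ty":-3.8,"tz":0.4,"ax":0,"ay":0,"az":0,"jaw":0.8},
    {"tx":0,"ty":-4.7,"tz":0.4,"ax":0,"ay":0,"az":0,"jaw":0.8},
    {"tx":0,"ty":-5.3,"tz":0.4,"ax":0,"ay":0,"az":0,"jaw":0.8},
    {"tx":0,"ty":-5.3,"tz":0.4,"ax":0,"ay":0,"az":0,"jaw":0.8},
  ],
)

```text
time_s: 23.22
tool_pos: [640.7, 76.0, 325.8]
tcp_rot: [-179.9, 0.0, 97.7]
force: [0.5, 0.8, -0.9]
gripper_width: 0.48
grasp_force: 45.0
```

```bash
python3 pz.py;python3 - <<'E'
from h import *
b=np.array([642.9,16.1])+60*np.array([-.1316,.9913])
to((*b,307),97.6)
s=ctrl.state();R=Ro.from_euler('xyz',s['tcp_rot'],degrees=True).as_matrix();bend=np.array(s['tool_pos'])+R@[0,0,105.6]
B=np.c_[-R[:,1],np.cross(-R[:,2],-R[:,1]),-R[:,2]];T=np.eye(4);T[:3,:3]=np.c_[[0,0,1],B[:,1],-B[:,0]];T[:3,3]=bend-[0,0,86.5]
p=ctrl.get_image('side');d=draw(p,M['palette'],T)>.5;hsv=cv2.cvtColor(p['img'],cv2.COLOR_BGR2HSV);b0=np.load('a.npz')['img'];h0=cv2.cvtColor(b0,cv2.COLOR_BGR2HSV)
ys,xs=np.nonzero(d);print('pred',xs.min(),xs.max(),ys.min(),ys.max(),d.sum(),'now hsv',np.median(hsv[d],0),'before',np.median(h0[d],0))
ch=(np.abs(p['img'].astype(int)-b0).sum(2)>60);print('changed in pred',ch[d].mean())
f=ctrl.state()['force'];print(f)
E
```

```text
side bend px [219. 199.]
[222. 226.] 0.85 469 IoU 0.26 pred c [218. 218.]
[326. 169.] 0.7 3622 IoU 0.0 pred c [218. 218.]
[164. 350.] 0.32 1878 IoU 0.0 pred c [218. 218.]
top bend px [233. 158.]
t 23.42 at [642.3  76.  325.4] [-180.    -0.    97.7] q7 -7 -> cm [ 0.06 -0.73  1.84] rad [-0.    -0.     0.001] w 0.479 F [ 0.5 -0.4 -2. ] g 45.0
pred 213 224 186 248 512 now hsv [14. 71. 75.] before [16. 51. 57.]
changed in pred 0.19140625
[ 0.41835378  0.03956683 -1.64721403]
```

Request:
send_rows(
  moves=[
    {"tx":0,"ty":-0.2,"tz":0.5,"ax":0,"ay":0,"az":0,"jaw":0.8},
    {"tx":0,"ty":-0.4,"tz":1,"ax":0,"ay":0,"az":0,"jaw":0.8},
    {"tx":0,"ty":-0.6,"tz":1.5,"ax":0,"ay":0,"az":0,"jaw":0.8},
    {"tx":0,"ty":-0.6,"tz":2,"ax":0,"ay":0,"az":0,"jaw":0.8},
    {"tx":0,"ty":-0.6,"tz":2.3,"ax":0,"ay":0,"az":0,"jaw":0.8},
    {"tx":0,"ty":-0.6,"tz":2.5,"ax":0,"ay":0,"az":0,"jaw":0.8},
    {"tx":0,"ty":-0.6,"tz":2.5,"ax":0,"ay":0,"az":0,"jaw":0.8},
  ],
)

```text
time_s: 24.05
tool_pos: [635.8, 75.2, 299.7]
tcp_rot: [-179.9, -0.0, 97.7]
force: [0.0, -0.6, -1.3]
gripper_width: 0.477
grasp_force: 45.0
```

Request:
send_rows(
  moves=[
    {"tx":0,"ty":0,"tz":0.4,"ax":0,"ay":0,"az":0,"jaw":0.8},
    {"tx":0,"ty":0,"tz":0.8,"ax":0,"ay":0,"az":0,"jaw":0.8},
    {"tx":0,"ty":0,"tz":1.1,"ax":0,"ay":0,"az":0,"jaw":0.8},
    {"tx":0,"ty":0,"tz":1.3,"ax":0,"ay":0,"az":0,"jaw":0.8},
    {"tx":0,"ty":0,"tz":1.5,"ax":0,"ay":0,"az":0,"jaw":0.8},
    {"tx":0,"ty":0,"tz":1.5,"ax":0,"ay":0,"az":0,"jaw":0.8},
  ],
)

```text
time_s: 24.55
tool_pos: [635.6, 75.4, 284.8]
tcp_rot: [-179.9, -0.0, 97.7]
force: [-1.0, -0.3, -1.5]
gripper_width: 0.479
grasp_force: 45.0
```

Request:
send_rows(
  moves=[
    {"tx":0,"ty":0,"tz":0.1,"ax":0,"ay":0,"az":0,"jaw":0.8},
    {"tx":0,"ty":0,"tz":0.2,"ax":0,"ay":0,"az":0,"jaw":0.8},
    {"tx":0,"ty":0,"tz":0.3,"ax":0,"ay":0,"az":0,"jaw":0.8},
    {"tx":0,"ty":0,"tz":0.3,"ax":0,"ay":0,"az":0,"jaw":0.8},
  ],
)

```text
time_s: 24.88
tool_pos: [636.2, 75.3, 283.7]
tcp_rot: [180.0, 0.0, 97.7]
force: [-1.9, -0.7, 4.4]
gripper_width: 0.48
grasp_force: 45.0
```

The bar carries the hook now (+4.4 N at the expected height). Release and rise.

Request:
send_rows(
  moves=[
    {"tx":0,"ty":0,"tz":0,"ax":0,"ay":0,"az":0,"jaw":0.4},
    {"tx":0,"ty":0,"tz":0,"ax":0,"ay":0,"az":0,"jaw":0.25},
    {"tx":0,"ty":0,"tz":0,"ax":0,"ay":0,"az":0,"jaw":0.1},
    {"tx":0,"ty":0,"tz":0,"ax":0,"ay":0,"az":0,"jaw":0.1},
    {"tx":0,"ty":0,"tz":0,"ax":0,"ay":0,"az":0,"jaw":0.1},
    {"tx":0,"ty":0,"tz":-1.5,"ax":0,"ay":0,"az":0,"jaw":0.1},
    {"tx":0,"ty":0,"tz":-3.5,"ax":0,"ay":0,"az":0,"jaw":0.1},
    {"tx":0,"ty":0,"tz":-6,"ax":0,"ay":0,"az":0,"jaw":0.1},
  ],
)

```text
time_s: 25.55
tool_pos: [635.1, 75.1, 341.3]
tcp_rot: [-179.7, -0.0, 97.7]
force: [0.8, 0.2, -0.6]
gripper_width: 0.902
grasp_force: 0.0
```

Request:
send_rows(
  moves=[
    {"tx":0,"ty":0,"tz":-3,"ax":0,"ay":0,"az":0,"jaw":0.1},
    {"tx":0,"ty":0,"tz":-6,"ax":0,"ay":0,"az":0,"jaw":0.1},
    {"tx":0,"ty":0,"tz":-10,"ax":0,"ay":0,"az":0,"jaw":0.1},
    {"tx":0,"ty":-3,"tz":-11,"ax":0,"ay":0,"az":0,"jaw":0.1},
    {"tx":0,"ty":-6,"tz":-11,"ax":0,"ay":0,"az":0,"jaw":0.1},
    {"tx":0,"ty":-10,"tz":-11,"ax":0,"ay":0,"az":0,"jaw":0.1},
    {"tx":0,"ty":-14,"tz":-11,"ax":0,"ay":0,"az":0,"jaw":0.1},
    {"tx":0,"ty":-18,"tz":-11,"ax":0,"ay":0,"az":0,"jaw":0.1},
  ],
)

```text
time_s: 26.22
tool_pos: [455.9, 51.1, 452.1]
tcp_rot: [-179.9, -0.0, 97.7]
force: [0.4, -0.4, 1.2]
gripper_width: 0.899
grasp_force: 0.0
```

```bash
python3 - <<'E'
from h import *
bar=np.array([642.9,16.1])+60*np.array([-.1316,.9913])
a=np.radians(187.6);X=np.array([np.cos(a),np.sin(a),0]);Y=np.array([-X[1],X[0],0])
H=np.eye(4);H[:3,:3]=np.c_[X,Y,[0,0,1]];H[:3,3]=[*bar,295-57]
T=np.eye(4);T[:3,:3]=np.c_[[0,0,1],Y,-X];T[:3,3]=[*bar,181-10-93.5]
ms=[]
for k in range(2):
  for n in('side','top'):
    p=ctrl.get_image(n)
    for t,Q in(('s_hook',H),('palette',T)):
        d=draw(p,M[t],Q);c=[np.nonzero(d>.5)[i].mean() for i in(1,0)]
        print(n,t,'pred',np.round(c,1),[(np.round(q['pixel'],1),round(q['confidence'],2),int(q['region'].sum()),round(np.minimum(d,q['region']).sum()/np.maximum(d,q['region']).sum(),2)) for q in ctrl.regions_of(t,p)[:3]])
to((500,75,400),97.6)
E
```

```text
side s_hook pred [220.  192.6] [(array([229.2, 210.4]), 0.75, 24, np.float64(0.07))]
side palette pred [221.9 233.1] [(array([220.8, 241.2]), 0.58, 167, np.float64(0.29))]
top s_hook pred [232. 158.] [(array([233.8, 159.6]), 0.43, 58, np.float64(0.51)), (array([382.7, 153.6]), 0.43, 400, np.float64(0.0)), (array([144.3, 162.3]), 0.23, 544, np.float64(0.0))]
top palette pred [236.5 166. ] [(array([242.5, 164.5]), 0.6, 129, np.float64(0.32))]
side s_hook pred [220.  192.6] [(array([222.2, 198.1]), 0.74, 125, np.float64(0.25))]
side palette pred [221.9 233.1] [(array([165.2, 350.1]), 0.75, 1879, np.float64(0.0)), (array([217.1, 211.2]), 0.21, 7, np.float64(0.0))]
top s_hook pred [232. 158.] []
top palette pred [236.5 166. ] [(array([246. , 164.6]), 0.71, 183, np.float64(0.33)), (array([361.9, 238.7]), 0.15, 5164, np.float64(0.0))]
t 26.82 at [458.2  51.4 452. ] [-179.9   -0.    97.7] q7 -3 -> cm [1.78 4.47 5.19] rad [-0.002 -0.001  0.001] w 0.898 F [ 0.1 -0.4  0. ] g 0.0
```

Request:
send_rows(
  moves=[
    {"tx":0,"ty":0,"tz":0,"ax":0,"ay":0,"az":0,"jaw":0.1},
    {"tx":4,"ty":0,"tz":0,"ax":0,"ay":0,"az":0,"jaw":0.1},
    {"tx":-4,"ty":0,"tz":0,"ax":0,"ay":0,"az":0,"jaw":0.1},
    {"tx":-8,"ty":0,"tz":0,"ax":0,"ay":0,"az":0,"jaw":0.1},
    {"tx":-12,"ty":0,"tz":0,"ax":0,"ay":0,"az":0,"jaw":0.1},
    {"tx":-16,"ty":0,"tz":0,"ax":0,"ay":0,"az":0,"jaw":0.1},
    {"tx":-20,"ty":0,"tz":0,"ax":0,"ay":0,"az":0,"jaw":0.1},
    {"tx":-20,"ty":0,"tz":0,"ax":0,"ay":0,"az":0,"jaw":0.1},
  ],
)

```text
time_s: 27.48
tool_pos: [484.2, -150.7, 452.4]
tcp_rot: [-179.9, 0.0, 97.5]
force: [0.3, 0.3, 0.5]
gripper_width: 0.901
grasp_force: 0.0
```

Request:
send_rows(
  moves=[
    {"tx":0,"ty":0,"tz":0,"ax":0,"ay":0,"az":0,"jaw":0.1},
    {"tx":0,"ty":0,"tz":0,"ax":0,"ay":0,"az":0,"jaw":0.1},
    {"tx":0,"ty":0,"tz":0,"ax":0,"ay":0,"az":0,"jaw":0.1},
    {"tx":0,"ty":0,"tz":0,"ax":0,"ay":0,"az":0,"jaw":0.1},
    {"tx":0,"ty":0,"tz":0,"ax":0,"ay":0,"az":0,"jaw":0.1},
    {"tx":0,"ty":0,"tz":0,"ax":0,"ay":0,"az":0,"jaw":0.1},
    {"tx":0,"ty":0,"tz":0,"ax":0,"ay":0,"az":0,"jaw":0.1},
    {"tx":0,"ty":0,"tz":0,"ax":0,"ay":0,"az":0,"jaw":0.1},
  ],
)

```text
time_s: 28.15
tool_pos: [484.4, -146.4, 452.6]
tcp_rot: [-180.0, -0.0, 97.7]
force: [0.2, 0.1, -0.5]
gripper_width: 0.901
grasp_force: 0.0
```

```bash
python3 - <<'E'
from h import *
to((500,75,400),97.6)
fr=[ctrl.get_image('side') for _ in range(16)]
g=[cv2.cvtColor(f['img'],cv2.COLOR_BGR2GRAY).astype(np.float32)[205:265,200:245] for f in fr]
print([round(float(np.abs(x-y).max())) for x,y in zip(g,g[1:])])
w=cv2.createHanningWindow((45,60),cv2.CV_32F);print([np.round(cv2.phaseCorrelate(g[0],x,w)[0],2).tolist() for x in g[::3]])
ref=np.load('a.npz')['img'];d=np.abs(fr[-1]['img'].astype(int)-ref).sum(2)>60
d[:, 262:]=0;ys,xs=np.nonzero(d[150:290,190:262]);print(len(ys),xs.min()+190,xs.max()+190,ys.min()+150,ys.max()+150)
for t in('palette','s_hook','hung_palette'): print(t,[(np.round(q['pixel']),round(q['confidence'],2)) for q in ctrl.look_for(t,fr[-1])[:2]])
for y in range(160,262,6): print(y,np.nonzero(d[y,190:262])[0]+190 if d[y,190:262].any() else '')
E
```

```text
t 28.15 at [ 484.4 -146.4  452.6] [-180.    -0.    97.7] q7 21 -> cm [21.73  4.53  5.26] rad [-0.001 -0.     0.002] w 0.901 F [ 0.2  0.1 -0.5] g 0.0
[20, 24, 19, 17, 13, 16, 18, 19, 26, 22, 19, 17, 15, 14, 13]
[[0.5, -0.0], [1.13, -5.81], [2.76, -7.41], [1.52, 0.53], [0.19, -0.76], [1.04, 0.05]]
317 209 261 174 269
palette [(array([223., 229.]), 0.55)]
s_hook [(array([224., 205.]), 0.68)]
hung_palette [(array([326., 171.]), 0.58), (array([235., 188.]), 0.55)]
160 
166 
172 
178 [209 210 211 212 213 224 225 226 227]
184 [209 210 211 212 226 227 228 229]
190 
196 [220 221 222]
202 [225 226 227 228 229]
208 [214 215 229 230 231]
214 [217 218 219 220 221 222 223 224 225 226 227]
220 
226 
232 [223 224]
238 [222 223 224 225]
244 [224]
250 [224]
256 [224 225]
```

The hook and palette hang on the bar where predicted, swaying only a fraction of a pixel, and the robot is clear. Handing in.

```bash
python3 -c "
from workcell import ctrl
print(ctrl.close_job())"
```

```text
the job is handed in; nothing more can be done
None
```

The palette hangs from the S-hook on a free stretch of the drying rail, robot clear and only a slight sway seen; the job is handed in at about 29 s, with no verdict returned.

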